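# Strip the fan hub for storage

### The job

Get this fan hub ready for storage: unscrew every wing nut still on its studs (the threads are left-handed, so turn them the opposite way from normal) and put all the nuts in the black tray. Then lay the flat transit strap across the bare deck between the studs, slide its hole over the centre pin so that it drops on, press it down flat on the deck, and leave the other things on the bench where they are.

Things in the scene. Friction and masses are not known exactly. Their poses are not given: they have to be found in the camera images.
- nut1_c (a point): Dark steel left-hand wing nut, 80 g, 57 mm tall: octagonal cap 42 mm across flats, 35 mm tall, hollow below, and on top an upright grip bar 38 x 13 x 22 mm. Point: on its axis, 28.5 mm above its underside. z: up out of the grip bar; x: along the bar's length. At the start it sits on the deck, screwed on the stud of its number; None throughout if absent.
- stud1 (a point): Foot of a fixed stud, on its axis at deck height; 31 mm tall, 27 mm over its coarse LEFT-HAND thread (2 starts, 20 mm rise per turn, about 2 mm play, stays where left). A seated nut comes free after 2.3 to 3 rad clockwise seen from above, having risen 5 to 9 mm, and then lifts off; turned the normal way it jams. 65 mm from the pin.
- nut2_c (a point): Dark steel left-hand wing nut, 80 g, 57 mm tall: octagonal cap 42 mm across flats, 35 mm tall, hollow below, and on top an upright grip bar 38 x 13 x 22 mm. Point: on its axis, 28.5 mm above its underside. z: up out of the grip bar; x: along the bar's length. At the start it sits on the deck, screwed on the stud of its number; None throughout if absent.
- stud2 (a point): Foot of a fixed stud, on its axis at deck height; 31 mm tall, 27 mm over its coarse LEFT-HAND thread (2 starts, 20 mm rise per turn, about 2 mm play, stays where left). A seated nut comes free after 2.3 to 3 rad clockwise seen from above, having risen 5 to 9 mm, and then lifts off; turned the normal way it jams. 65 mm from the pin.
- nut3_c (a point): Dark steel left-hand wing nut, 80 g, 57 mm tall: octagonal cap 42 mm across flats, 35 mm tall, hollow below, and on top an upright grip bar 38 x 13 x 22 mm. Point: on its axis, 28.5 mm above its underside. z: up out of the grip bar; x: along the bar's length. At the start it sits on the deck, screwed on the stud of its number; None throughout if absent.
- stud3 (a point): Foot of a fixed stud, on its axis at deck height; 31 mm tall, 27 mm over its coarse LEFT-HAND thread (2 starts, 20 mm rise per turn, about 2 mm play, stays where left). A seated nut comes free after 2.3 to 3 rad clockwise seen from above, having risen 5 to 9 mm, and then lifts off; turned the normal way it jams. 65 mm from the pin.
- nut4_c (a point): Dark steel left-hand wing nut, 80 g, 57 mm tall: octagonal cap 42 mm across flats, 35 mm tall, hollow below, and on top an upright grip bar 38 x 13 x 22 mm. Point: on its axis, 28.5 mm above its underside. z: up out of the grip bar; x: along the bar's length. At the start it sits on the deck, screwed on the stud of its number; None throughout if absent.
- stud4 (a point): Foot of a fixed stud, on its axis at deck height; 31 mm tall, 27 mm over its coarse LEFT-HAND thread (2 starts, 20 mm rise per turn, about 2 mm play, stays where left). A seated nut comes free after 2.3 to 3 rad clockwise seen from above, having risen 5 to 9 mm, and then lifts off; turned the normal way it jams. 65 mm from the pin.
- pin (a point): Foot of the locating pin at the centre of the fan hub, on its axis at deck height; 11 mm diameter, 13 mm tall, tapered tip. Hub: fixed round grey casting, 220 mm diameter, its flat deck 28 mm above the bench. Studs 1 to 4 stand at (46,46), (-46,46), (-46,-46), (46,-46) mm in x, y here, so the free lanes across the deck run along x and along y.
- strap_c (a point): Loose flat aluminium transit strap, 170 x 56 x 8 mm, about 0.2 kg, with a 14 mm round hole through its middle. This point is the centre of the hole, half-way through the thickness. x along its length, y across its width, z up. It is the same either way round and either side up.
- tray: Shallow black open tray for the nuts (fixed), outside 160 (its x) x 180 (its y) x 30 mm high, walls and floor 4 to 5 mm. Origin at the centre of its underside, on the bench.
- carton: Small red and white carton of screws, 90 x 130 x 50 mm, a bystander. Origin under its centre.
- wrench: Steel wrench lying flat, a bystander.
- driver: Screwdriver lying flat, a bystander.
- tape: Roll of tape, 90 mm across, 24 mm high, a bystander. Origin under its centre.
- bearing: Steel ball bearing, 52 mm across, 15 mm high, a bystander. Origin under its centre.
- grease: Grease can, 66 mm across, 80 mm high, a bystander. Origin under its centre.
- mug: White mug, 80 mm across, 90 mm high, a bystander. Origin under its centre.
Mind the look-alikes: they are no part of the job. Leave any green or turquoise look-alike of the part that bears nut1_c alone.

How it is judged (in metres and radians):
On the way, in this order (a step that is already met when the one before it is completed fails the run):
1. every nut is off its stud and lies in the tray (x of nut1_c in the frame of tray between -0.076 and 0.076 m and y of nut1_c in the frame of tray between -0.086 and 0.086 m and z of each of nut1_c, nut2_c, nut3_c, nut4_c in the frame of tray below 0.06 m and x of nut2_c in the frame of tray between -0.076 and 0.076 m and y of nut2_c in the frame of tray between -0.086 and 0.086 m and x of nut3_c in the frame of tray between -0.076 and 0.076 m and y of nut3_c in the frame of tray between -0.086 and 0.086 m and x of nut4_c in the frame of tray between -0.076 and 0.076 m and y of nut4_c in the frame of tray between -0.086 and 0.086 m), for 0.2 s.
2. the strap has dropped over the centre pin and lies flat on the hub's deck between the studs (horizontal distance between strap_c and pin below 0.004 m and z of strap_c in the frame of pin between 0.001 and 0.0065 m and (angle between strap_c's own z axis and vertical below 0.05 rad or angle between strap_c's own z axis and vertical above 3.0916 rad) and (angle between the x axis of strap_c and the x axis of pin, either way round below 0.22 rad or angle between the x axis of strap_c and the y axis of pin, either way round below 0.22 rad) and linear speed of strap below 0.02 m/s), for 0.2 s.
At the end, for the whole second after the job is handed in: Every nut at rest inside the tray (centre within its walls, below 60 mm); the strap released, its hole centred on the pin within 4 mm, underside within about 3 mm of the deck, level within 0.05 rad and within 0.22 rad of a free lane between the studs (all of step 1 and all of step 2 and linear speed of each of nut1, nut2, nut3, nut4 below 0.03 m/s); the robot touches nothing.
It fails at once if a bystander is pushed more than 40 mm (distance of any of carton, wrench, driver, tape, bearing, grease, mug from where it was at the start of the episode above 0.04 m).
Of nut1, nut2, nut3, nut4 only 2 to 4 are there at a start; the rules pass over those that are not, and their reading is None.
At some moment in a run one of strap may be knocked a few centimetres aside while the robot is not near it.
Once in a run the grip may slacken for a moment while it holds something.
It also fails if it takes over 210 s, if anything falls off the work surface, if the arm or the gripper's body presses on something with over 40 N, if the wrist force passes 120 N, or if a joint passes its speed limit or range.

### The arm

A 6-joint arm with a two-finger parallel gripper is mounted at the origin on the work surface. World frame = base frame: x ahead of the robot, y to its left, z up, the work surface at z = 0. Lengths are in mm, angles in rad, forces in N, time in s.
With the tool pointing down it reaches from about 400 to 925 mm from the base axis. Payload 12.5 kg.
Tool frame: the origin (TCP) lies at the very end of the fingers, on their centre line; the grasp point (between the pads) lies 19 mm behind it (env.grasp_offset is the distance from the TCP to the grasp point, in mm); z points along the fingers, y is the direction in which the jaws open and shut (so a half turn about z gives the same grasp; the last joint's range is limited). The gripper opens to 95 mm and grips with 3 to 60 N. Pads are 20 mm wide; open, the fingers measure 119 mm over their backs; the gripper's body (75 mm by 180 mm) begins 59 mm behind the grasp point.
Start: joints at [1.016, 0.491, 1.559, -0, 1.092, -0.106], TCP at [271.165, 563.131, 214.661] pointing down, gripper open.
Joint ranges: [-3.1, 3.1], [-0.84, 2.19], [0.05, 2.79], [-1.13, 4.28], [0.06, 2.93], [-2.69, 2.69]. Speed limits (rad/s): [2.22, 2.22, 2.79, 3.14, 3.14, 3.14].

### API

Orientations are given as [roll, pitch, yaw] about the fixed x, y, z axes, in that order (R = Rz(yaw) Ry(pitch) Rx(roll)).
In Python, from cell import env gives the robot as it stands. The module is installed in compiled form; this text tells all that it offers.
- The arm moves only by the shell command python3 -m pendant 'ROWS'. ROWS is JSON, one flat list of numbers, 5 for each row, row after row: the shift along the tool's x, y, z as a fraction of full scale, then the turn about the tool's z as a fraction of full scale, then the gripper's target within -1 to 1 (shut at 1, half-way at 0, fully open at -1). In form: [x, y, z, turn, grip, x, y, z, turn, grip, ...]. A call has 1 to 10 rows; each row shifts and turns the commanded pose from where the row before left it, along the tool's axes as they then stand; what a row does not reach is not made up. Full scale, the value 1, is 0.4 m for a shift and 180 degrees for a turn. A row lasts 1/8 s, in which the tool goes at most 62.5 mm and 10.7 degrees, less where a joint would pass 70% of its speed; a pose out of reach is approached as far as the arm can. A call with a number of a shift or a turn outside -1 to 1 is refused whole. A call with a gripper value outside its range is refused whole. The fingers move at their own pace and stop on an object; the grip force is fixed at half the most. Time passes only in rows, so rows that do not move let the fingers close. It gives the time, the measured TCP pose, the force and the opening at its end, in the units of the state.
- env.state(): the state, without advancing time (a new reading comes with each control period).
- env.read_camera(name): name is "scene" or "top"; returns the picture (420x560x3 uint8, red, green, blue); there is no depth.
- env.camera_model(name): a dict with "fx", "fy", "cx", "cy" (pixels), "view" (4x4, takes a point from world to camera coordinates). Camera axes: x right, y down, z forward; pixel columns grow to the right and rows downward; lengths in mm; the calibration is good to about 2 mm. A picture is of the moment at which its call begins. camera_model takes no time and is no camera call.
- env.job_done(): hands the job in, once; it reports no verdict.
Trained networks look in the newest picture that a camera, given by its name, has taken for a name from the list of things; names that differ only in an ending like _2 or _b are one class to them, and where a whole thing is asked for, a point or a joint stands for the part that bears it (a point fixed in the world has none). Each returns a list of dicts, best first, with "confidence" (0 to 1); they miss things now and then, are a little off and sometimes report something else, mostly with a low value. They report only what shows in the picture. A call takes as long as a camera call. They do not tell look-alikes from the thing itself.
- env.masks_of(thing, camera): "region" (420x560 bool, what is visible of it).
- env.landmark_of(thing, camera): "xyz" ([x, y, z] in mm, in world coordinates, good to about 4 mm: a listed point, or the origin of a listed thing).
The state is a dict: "t": time; "joints": joint angles; "qvel": joint speeds; "tau": joint torques, N m; "eef_pos": TCP position; "tcp_rot": TCP orientation; "ft_force": force on the tool from outside, world axes, zero at the start; "moment": the same for the moment, N m; "opening": opening from 0.0 (shut) to 1.0 (fully open).
Only numpy, scipy, OpenCV 4.12 (cv2) and the standard library are available. Lean on these libraries where they do the work, as an engineer would, in place of code of your own. Each camera call takes 0.05 s, during which the arm holds its last target.

## Working session

There is one attempt and no reset: what is moved stays moved. The work goes in short steps, Python scripts to look and compute and a shell command to move; the robot and the scene stay as the last step left them, time stands still between calls to the robot, and variables do not carry over. Pictures are saved under pics/ and viewed, and the job is handed in when it is done.

```bash
mkdir -p pics; ls; python3 - <<'E'
from cell import env
import cv2
s=env.state()
print(s)
for n in ("scene","top"):
    im=env.read_camera(n); cv2.imwrite(f"pics/{n}0.png",im[:,:,::-1])
    m=env.camera_model(n); print(n,m)
    for t in ["nut1_c","stud1","pin","strap_c","tray"]:
        for r in env.landmark_of(t,n): print(t,r)
E
```

```text
pics
{'t': 0.0, 'joints': array([ 1.01638123e+00,  4.91578102e-01,  1.55946451e+00, -5.58315078e-05,
        1.09169206e+00, -1.05615664e-01]), 'qvel': array([ 0.00011033, -0.00060358, -0.00161714,  0.00070615,  0.00156231,
        0.00142319]), 'tau': array([-3.89075558e-04, -6.12653446e+01, -2.58172649e+01,  6.91817561e-02,
        4.83672868e-02, -1.88131025e-04]), 'eef_pos': array([271.04555217, 562.89098878, 214.04504353]), 'tcp_rot': array([-3.14045178e+00, -7.11511534e-05,  2.69281895e+00]), 'ft_force': array([-0.07127343, -0.04419585, -0.30961326]), 'moment': array([ 0.03364111,  0.05403237, -0.01285006]), 'opening': 0.9995276106320621}
scene {'fx': 387.6993563428124, 'fy': 387.6993563428124, 'cx': 282.900620230169, 'cy': 208.85374271068403, 'view': array([[ 7.49230269e-01,  6.62037426e-01,  1.89855499e-02,
        -4.05152289e+02],
       [ 4.61138446e-01, -5.00867322e-01, -7.32450175e-01,
        -2.18628771e+02],
       [-4.75400187e-01,  5.57528809e-01, -6.80555868e-01,
         1.26503400e+03],
       [ 0.00000000e+00,  0.00000000e+00,  0.00000000e+00,
         1.0000000
[... 1262 characters left out ...]
.9, -481.5, 0.9], 'confidence': 0.66}
nut1_c {'xyz': [568.3, 66.3, 56.8], 'confidence': 0.6}
nut1_c {'xyz': [324.4, 104.4, 27.4], 'confidence': 0.52}
stud1 {'xyz': [472.5, -17.9, 25.8], 'confidence': 0.85}
stud1 {'xyz': [565.4, -24.4, 26.4], 'confidence': 0.8}
stud1 {'xyz': [569.6, 70.0, 28.4], 'confidence': 0.58}
stud1 {'xyz': [482.4, 70.7, 30.2], 'confidence': 0.58}
stud1 {'xyz': [423.8, 483.4, -1.4], 'confidence': 0.5}
stud1 {'xyz': [606.1, -476.5, 2.7], 'confidence': 0.25}
pin {'xyz': [521.7, 21.5, 24.0], 'confidence': 0.85}
pin {'xyz': [755.2, 133.1, 0.0], 'confidence': 0.74}
strap_c {'xyz': [520.4, 20.4, 24.1], 'confidence': 0.67}
tray {'xyz': [521.7, -302.7, -0.0], 'confidence': 0.82}
```

View pics/scene0.png

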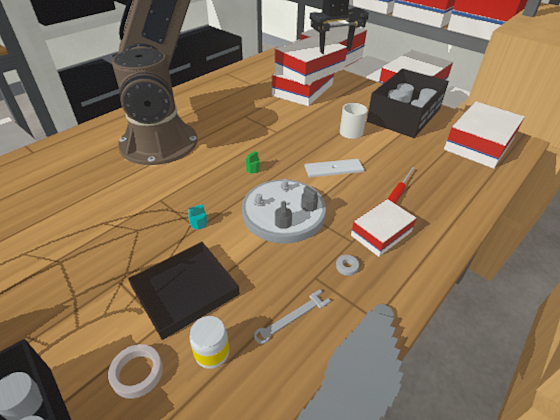

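View pics/top0.png

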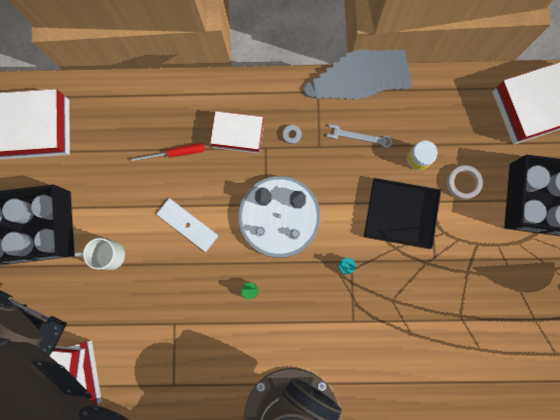

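The scene picture shows two dark nuts at (283,215) and (309,200), with bare studs at (259,200) and (285,186). The strap is at (335,168), the tray at (183,287), and the turquoise and green look-alikes at (198,217) and (252,162). The top picture shows the nuts at (263,197) and (297,199), the strap at (187,224) and the tray at (402,213). I'll zoom in to measure them.

```bash
cat > h.py <<'E'
from cell import env
import numpy as np, cv2
def bp(n,u,v,z):
    m=env.camera_model(n); V=np.array(m['view']); R=V[:3,:3]; c=-R.T@V[:3,3]
    d=R.T@np.array([(u-m['cx'])/m['fx'],(v-m['cy'])/m['fy'],1]); return c+d*(z-c[2])/d[2]
def pj(n,p):
    m=env.camera_model(n); V=np.array(m['view']); q=V[:3,:3]@np.array(p,float)+V[:3,3]
    return np.array([m['fx']*q[0]/q[2]+m['cx'],m['fy']*q[1]/q[2]+m['cy']])
def crop(n,name,u0,v0,w,h,s,im=None):
    if im is None: im=env.read_camera(n)
    c=im[v0:v0+h,u0:u0+w,::-1]; cv2.imwrite(name,cv2.resize(c,None,fx=s,fy=s,interpolation=cv2.INTER_CUBIC)); return im
E
python3 - <<'E'
from h import *
im=crop("top","pics/t1.png",225,165,110,100,6)
crop("top","pics/t1s.png",140,180,100,90,6,im)
im2=crop("scene","pics/s1.png",230,140,140,110,5)
for p in [("top",im),("scene",im2)]:
  n=p[0]
  for t in ["nut1_c","strap_c","tray"]:
    for r in env.masks_of(t,n):
        m=r['region'].astype(np.uint8); M=cv2.moments(m)
        if M['m00']<5: continue
        cs=max(cv2.findContours(m,0,2)[0],key=cv2.contourArea)
        print(n,t,r['confidence'],M['m00'],M['m10']/M['m00'],M['m01']/M['m00'],cv2.minAreaRect(cs), im[m>0].mean(0).round() if n=='top' else '')
        if t=="strap_c" and n=="top" and r['confidence']>.5:
            b=cv2.boxPoints(cv2.minAreaRect(cs)); q=[bp(n,u,v,8)[:2] for u,v in b]; print(np.round(q))
        if t=="tray" and n=="top" and r['confidence']>.5:
            b=cv2.boxPoints(cv2.minAreaRect(cs)); q=[bp(n,u,v,30)[:2] for u,v in b]; print(np.round(q))
E
```

```text
top nut1_c 0.75 244.0 262.9754098360656 196.78688524590163 ((263.0, 196.5), (17.0, 16.0), 90.0) [85. 89. 94.]
top nut1_c 0.56 197.0 249.3248730964467 290.1776649746193 ((249.5, 290.5), (15.0, 15.0), 90.0) [ 48. 143.  72.]
top nut1_c 0.54 218.0 346.13761467889907 265.76605504587155 ((346.0500183105469, 265.8500061035156), (15.811387062072754, 16.12761688232422), 18.43494987487793) [ 36. 138. 138.]
top strap_c 0.59 1207.0 186.49047224523613 224.56669428334715 ((186.47781372070312, 224.71453857421875), (61.29962158203125, 20.774795532226562), 36.15818405151367) [210. 218. 224.]
[[531. 360.]
 [576. 327.]
 [475. 192.]
 [430. 225.]]
top tray 0.62 4259.0 401.5482507630899 213.33787274007983 ((401.875244140625, 213.21743774414062), (70.93525695800781, 61.89700698852539), 9.865806579589844) [34. 33. 36.]
[[ 459. -193.]
 [ 622. -227.]
 [ 586. -411.]
 [ 424. -375.]]
top tray 0.46 4759.0 278.35784828745534 218.4759403235974 ((278.5000305175781, 216.50001525878906), (80.61016845703125, 80.61016845703125), 45.0) [186. 195. 201.]
scene nut1_c 0.84 252.0 251.7579365079365 161.95634920634922 ((251.5, 161.5), (21.0, 13.0), 90.0) 
scene nut1_c 0.57 344.0 196.95348837209303 216.72093023255815 ((197.0, 216.5), (23.0, 16.0), 90.0) 
scene nut1_c 0.56 361.0 308.9224376731302 198.85041551246536 ((309.5, 198.0), (24.0, 17.0), 90.0) 
scene strap_c 0.73 763.0 332.3997378768021 167.22280471821756 ((333.445556640625, 166.9554443359375), (15.124565124511719, 56.617618560791016), 84.2894058227539) 
scene strap_c 0.61 1375.0 135.224 369.9229090909091 ((134.5, 370.5), (51.0, 51.0), 90.0) 
scene tray 0.7 785.0 352.5872611464968 119.82929936305733 ((352.861572265625, 120.10770416259766), (24.558876037597656, 34.9777946472168), 7.125016689300537) 
scene tray 0.15 883.0 290.11664779161947 316.6240090600227 ((289.9706115722656, 316.1176452636719), (17.664352416992188, 84.5488052368164), 59.03623962402344)
```

```bash
python3 - <<'E'
import cv2,numpy as np
a=cv2.imread('pics/t1.png');b=cv2.imread('pics/t1s.png')
print(a.shape,b.shape)
E
```

```text
(600, 660, 3) (540, 600, 3)
```

View pics/t1.png

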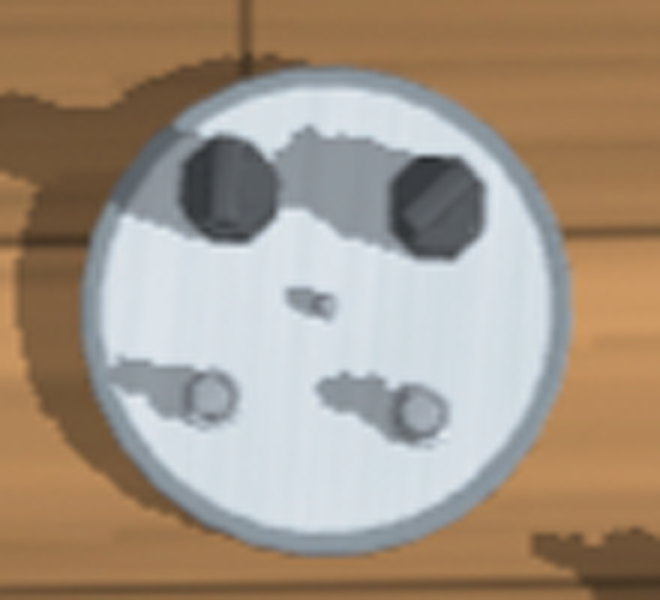

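View pics/t1s.png

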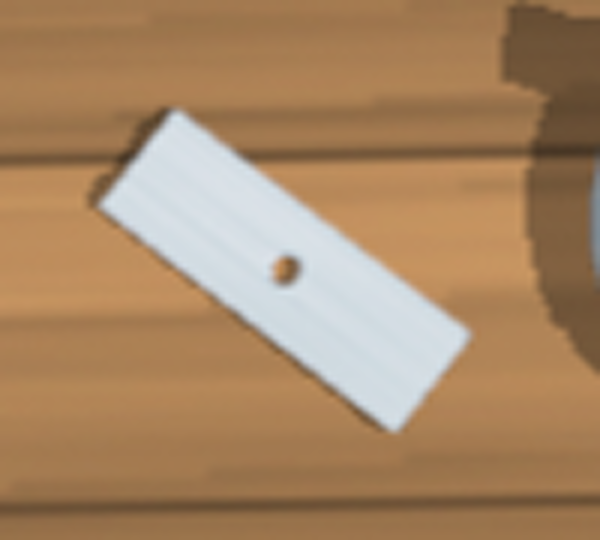

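View pics/s1.png

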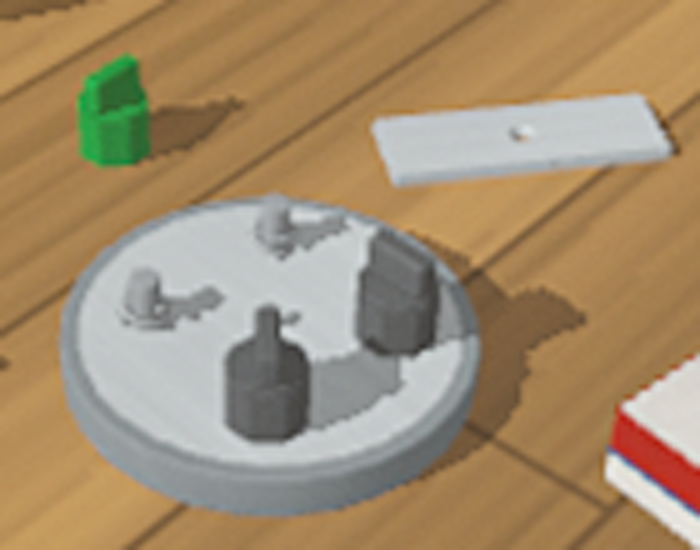

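```bash
python3 - <<'E'
from h import *
f=lambda x,y:((x+.5)/6-.5+225,(y+.5)/6-.5+165)
g=lambda x,y:((x+.5)/6-.5+140,(y+.5)/6-.5+180)
s=lambda x,y:((x+.5)/5-.5+230,(y+.5)/5-.5+140)
for nm,p,z in [("stud",(212,394),59),("stud",(424,409),59),("pin",(325,306),41),("rimL",(83,310),28),("rimR",(570,310),28),("rimT",(327,68),28),("rimB",(327,555),28),
 ("A cap L",(180,190),63),("A cap R",(279,190),63),("A cap",(229,190),63),("A bar t",(228,150),85),("A bar b",(226,225),85),("B cap",(437,207),63),("B bar a",(412,222),85),("B bar b",(467,172),85)]:
    print(nm,bp("top",*f(*p),z).round(1))
print("hole",bp("top",*g(287,270),8).round(1), "from scene",bp("scene",*s(523,132),8).round(1))
for p in [(175,108),(470,333),(395,433),(98,205)]: print(bp("top",*g(*p),8).round(1))
for nm,p,z in [("stud top",(145,275),59),("stud",(275,205),59),("pintop",(290,317),41)]: print(nm,bp("scene",*s(*p),z).round(1))
for p in [(267,310),(400,250)]: print("bar scene mid",bp("scene",*s(*p),85).round(1))
for p in [(370,232),(433,262)]: print("A bar ends",bp("scene",*s(*p),85).round(1))
E
```

```text
stud [479.7  73.9  59. ]
stud [471.8 -17.8  59. ]
pin [519.6  24.9  41. ]
rimL [521.1 132.9  28. ]
rimR [517.6 -83.4  28. ]
rimT [628.7  23.   28. ]
rimB [410.9  25.7  28. ]
A cap L [568.8  86.9  63. ]
A cap R [568.1  43.7  63. ]
A cap [568.5  65.5  63. ]
A bar t [582.3  64.6  85. ]
A bar b [549.8  65.8  85. ]
B cap [559.5 -24.9  63. ]
B bar a [549.8 -13.9  85. ]
B bar b [571.1 -37.8  85. ]
hole [503.  273.2   8. ] from scene [504.5 275.2   8. ]
[577.8 325.    8. ]
[473.3 190.4   8. ]
[428.9 224.    8. ]
[534.  359.3   8. ]
stud top [470.8 -16.5  59. ]
stud [482.   71.7  59. ]
pintop [533.7  25.   41. ]
bar scene mid [553.4 -16.4  85. ]
bar scene mid [572.5  62.5  85. ]
A bar ends [552.6  63.2  85. ]
A bar ends [590.4  66.4  85. ]
```

```bash
python3 -m pendant '[-0.1,-0.066,0,0,-1,-0.1,-0.066,0,0,-1,-0.1,-0.066,0,0,-1,-0.1,-0.066,0,0,-1,-0.1,-0.066,0,0,-1,-0.1,-0.066,0,0,-1,-0.1,-0.066,0,0,-1,-0.1,-0.066,0,0,-1,-0.1,-0.066,0,0,-1,-0.1,-0.066,0,0,-1]'; python3 -m pendant '[-0.1,-0.066,0,0,-1,-0.1,-0.066,0,0,-1,0,0,0,-0.05,-1,0,0,0,-0.05,-1,0,0,0,-0.043,-1,0,0,0,0,-1,0,0,0,0,-1]'
```

```text
t: 2.25
eef_pos: [517.7, 150.3, 214.8]
tcp_rot: [3.141, 0.0, 2.693]
ft_force: [0.0, 0.6, 0.1]
opening: 1.003
t: 3.12
eef_pos: [566.2, 69.5, 214.6]
tcp_rot: [3.141, 0.0, 3.139]
ft_force: [0.4, -0.2, 0.2]
opening: 1.001
```

```bash
python3 -m pendant '[-0.007,-0.0075,0,0,-1,0,0,0.1,0,-1,0,0,0.1,0,-1,0,0,0.07,0,-1,0,0,0,0,-1,0,0,0,0,-1]'; python3 - <<'E'
from h import *
crop("scene","pics/s2.png",230,110,140,110,5)
crop("top","pics/t2.png",215,145,130,110,6)
E
```

```text
t: 3.88
eef_pos: [569.6, 66.4, 107.7]
tcp_rot: [3.142, 0.001, 3.142]
ft_force: [-0.6, -0.2, 0.4]
opening: 1.002
```

View pics/s2.png

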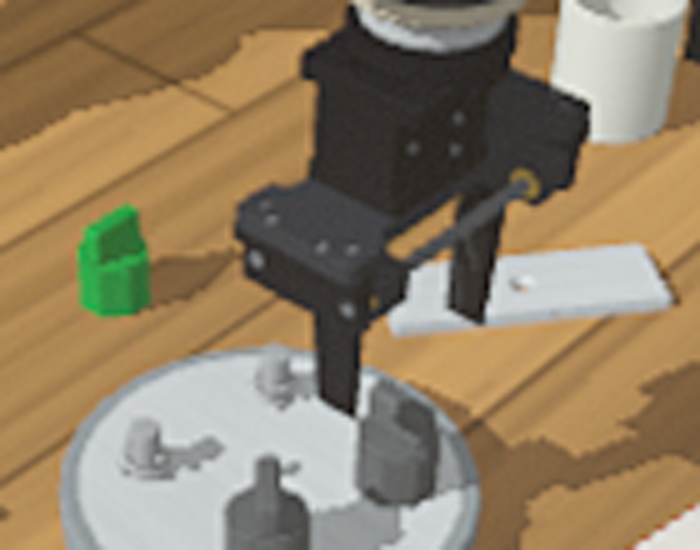

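View pics/t2.png

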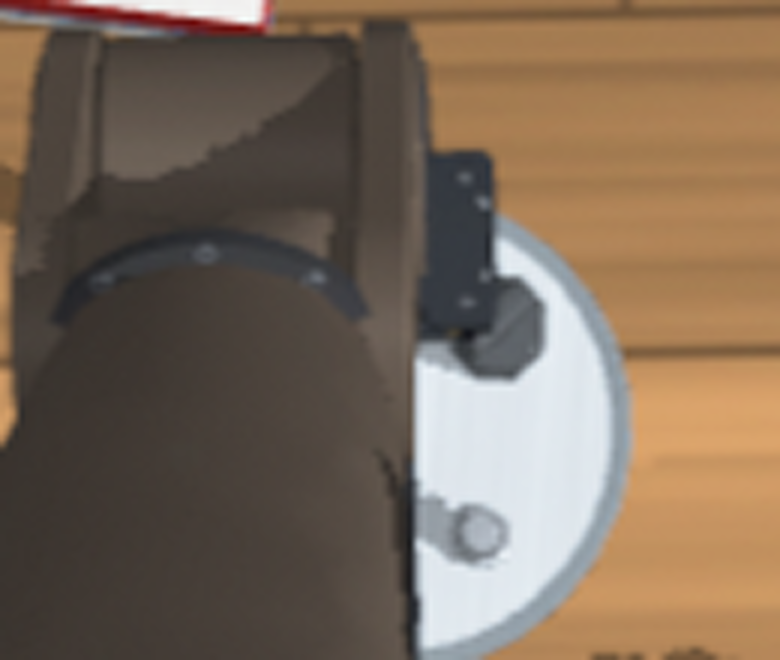

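```bash
python3 -m pendant '[0,0,0.05,0,-1,0,0,0.05,0,-1,0,0,0,0,-1,0,0,0,0,1,0,0,0,0,1,0,0,0,0,1,0,0,0,0,1,0,0,0,0,1,0,0,0,0,1,0,0,0,0,1]'; python3 -m pendant '[0,0,0,0,1,0,0,0,0,1,0,0,0,0,1]'
```

```text
t: 5.22
eef_pos: [569.0, 66.5, 66.6]
tcp_rot: [3.142, -0.0, -3.141]
ft_force: [0.0, 0.2, -0.3]
opening: 0.326
t: 5.6
eef_pos: [569.0, 66.5, 66.6]
tcp_rot: [3.142, 0.0, -3.141]
ft_force: [0.3, -0.5, 1.2]
opening: 0.131
```

```bash
python3 -m pendant '[0,0,0,0,1,0,0,0,0.03,1,0,0,-0.0008,0.03,1,0,0,-0.0008,0.03,1,0,0,-0.0008,0.03,1,0,0,-0.0008,0.03,1]'; python3 -m pendant '[0,0,-0.0012,0.05,1,0,0,-0.0012,0.05,1,0,0,-0.0012,0.05,1,0,0,-0.0012,0.05,1,0,0,-0.0012,0.05,1,0,0,0,0,1]'; python3 -c "
from h import *
s=env.state();print(s['joints'],s['moment'],s['ft_force'])"
```

```text
t: 6.35
eef_pos: [568.9, 66.6, 67.8]
tcp_rot: [3.141, -0.0, 2.668]
ft_force: [0.9, 2.4, -0.7]
opening: 0.135
t: 7.1
eef_pos: [569.9, 67.3, 70.6]
tcp_rot: [3.139, -0.0, 1.883]
ft_force: [3.8, 7.3, -1.6]
opening: 0.136
[ 1.82879821e-03  6.01155884e-01  1.82374940e+00  1.72966612e-03
  7.14270993e-01 -3.11555363e-01] [ 1.2299809  -0.68647932 -0.03534656] [ 3.81449833  7.26068551 -1.59105263]
```

```bash
python3 -m pendant '[0,0,-0.0012,0.05,1,0,0,-0.0012,0.05,1,0,0,-0.0012,0.05,1,0,0,-0.0012,0.05,1,0,0,-0.0012,0.05,1,0,0,0,0,1]'; python3 -m pendant '[0,0,-0.0012,0.05,1,0,0,-0.0012,0.05,1,0,0,-0.0012,0.05,1,0,0,-0.0012,0.05,1,0,0,-0.0012,0.05,1,0,0,0,0,1]'; python3 -c "
from h import *
s=env.state();print(s['joints'],s['moment'],s['ft_force'])
crop('scene','pics/s3.png',230,110,140,110,5)"
```

```text
t: 7.85
eef_pos: [570.7, 67.4, 73.2]
tcp_rot: [3.138, -0.003, 1.097]
ft_force: [5.8, 7.2, -2.6]
opening: 0.134
t: 8.6
eef_pos: [571.4, 66.9, 75.8]
tcp_rot: [3.14, -0.006, 0.312]
ft_force: [8.2, 4.0, -1.0]
opening: 0.133
[1.48899149e-03 5.93929006e-01 1.81903674e+00 1.09061784e-03
 7.22681721e-01 1.25925811e+00] [ 0.74513916 -1.62432696  0.06024822] [ 8.18281388  3.99828369 -0.98128369]
```

View pics/s3.png

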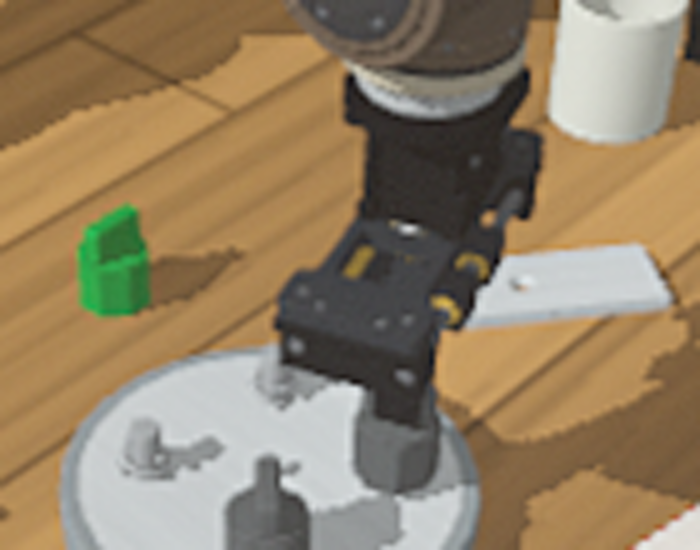

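```bash
python3 -m pendant '[0,0,-0.0012,0.05,1,0,0,-0.0012,0.05,1,0,0,0,0,1,0,0,-0.01,0,1,0,0,-0.01,0,1,0,0,0,0,1]'; python3 -c "
from h import *
s=env.state();print(s['moment'],s['ft_force'])
crop('scene','pics/s4.png',230,110,140,110,5)"
```

```text
t: 9.4
eef_pos: [571.0, 66.4, 85.0]
tcp_rot: [-3.142, -0.005, 0.0]
ft_force: [5.2, 0.2, 3.5]
opening: 0.134
[ 0.03253608 -1.04662171  0.00242986] [5.23604875 0.22709198 3.4720192 ]
```

View pics/s4.png

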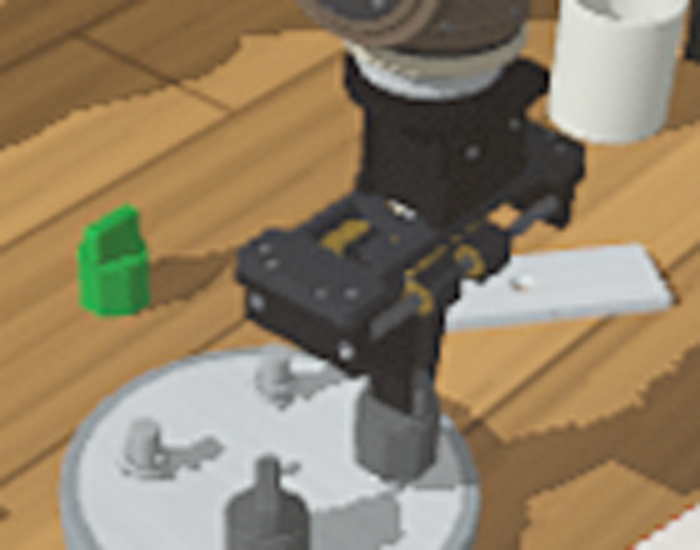

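```bash
python3 -m pendant '[0,0,-0.02,0,1,0,0,-0.03,0,1,0,0,-0.05,0,1,0,0,-0.07,0,1,0,0,0,0,1]'; python3 -c "
from h import *
s=env.state();print(s['moment'],s['ft_force'])
crop('scene','pics/s5.png',230,110,140,110,5)"
```

```text
t: 10.07
eef_pos: [569.5, 66.5, 153.9]
tcp_rot: [-3.141, -0.003, 0.001]
ft_force: [0.3, -0.1, -0.3]
opening: 0.135
[-0.07746045  0.198184    0.03073274] [ 0.27274221 -0.14021339 -0.33274236]
```

View pics/s5.png

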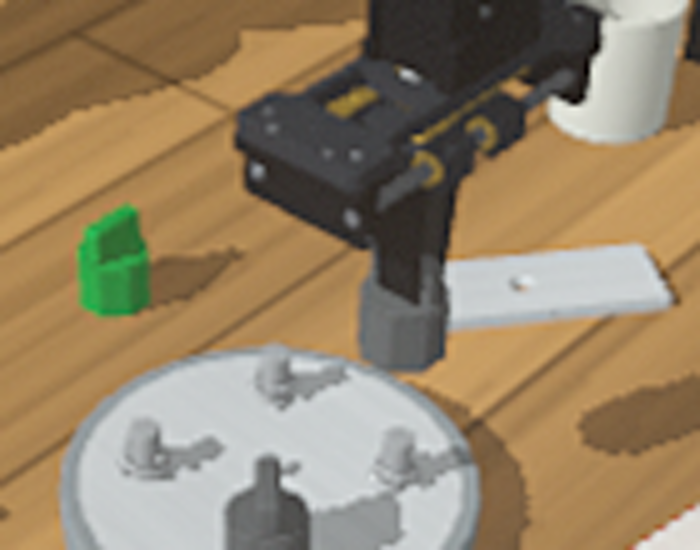

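```bash
python3 -m pendant '[-0.011,0.111,0,0,1,-0.011,0.111,0,0,1,-0.011,0.111,0,0,1,-0.011,0.111,0,0,1,-0.011,0.111,0,0,1,-0.011,0.111,0,0,1,-0.011,0.111,0,0,1,-0.011,0.111,0,0,1,-0.011,0.111,0,0,1,0,0,0,0,1]'; python3 -c "
from h import *
im=crop('scene','pics/s6.png',110,190,180,150,4)"
```

```text
t: 11.38
eef_pos: [528.5, -335.4, 150.5]
tcp_rot: [-3.141, 0.001, -0.003]
ft_force: [0.8, 0.9, -0.6]
opening: 0.135
```

View pics/s6.png

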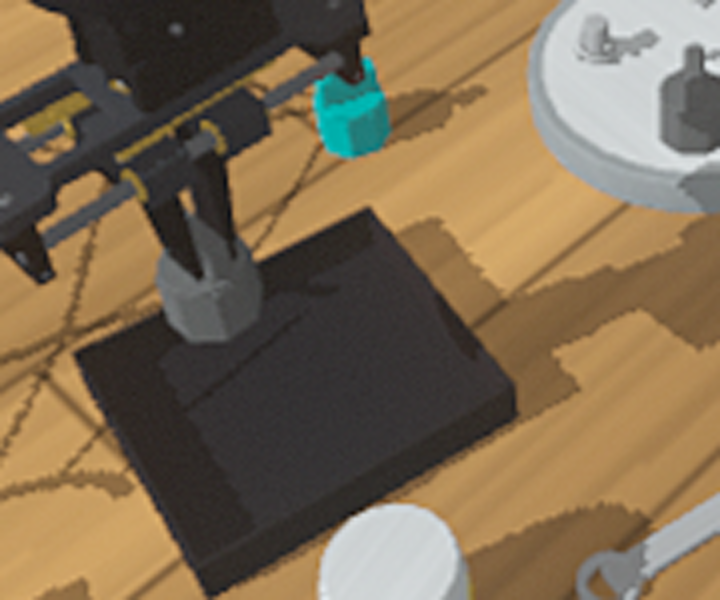

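```bash
python3 -m pendant '[0,0,0.08,0,1,0,0,0.08,0,1,0,0,0.08,0,1,0,0,0.018,0,1,0,0,0,0,1,0,0,0,0,1]';python3 -m pendant '[0,0,0.005,0,1,0,0,0,0,1,0,0,0,0,0.1,0,0,0,0,0.1,0,0,0,0,0.1]'
```

```text
t: 12.18
eef_pos: [530.1, -333.2, 50.1]
tcp_rot: [3.141, -0.001, 0.001]
ft_force: [-0.9, -0.2, 0.5]
opening: 0.137
t: 12.8
eef_pos: [529.6, -333.2, 46.9]
tcp_rot: [-3.142, -0.0, 0.0]
ft_force: [-0.9, 0.0, -0.7]
opening: 0.393
```

```bash
python3 -m pendant '[0,0,-0.03,0,0.1,0,0,-0.08,0,0.1,0,0,-0.1,0,0.1,0,0,-0.1,0,-1,0,0,0,0,-1]'; python3 -c "
from h import *
im=crop('scene','pics/s7.png',110,190,180,150,4)"
```

```text
t: 13.42
eef_pos: [530.6, -333.9, 174.8]
tcp_rot: [3.138, -0.005, 0.001]
ft_force: [-0.2, -0.8, -0.6]
opening: 0.606
```

View pics/s7.png

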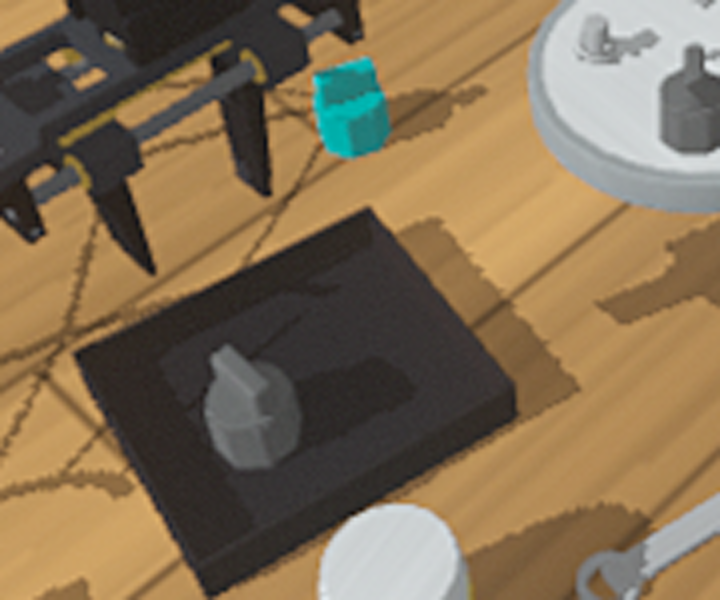

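```bash
python3 -m pendant '[0.0095,-0.097,0,0,-1,0.0095,-0.097,0,0,-1,0.0095,-0.097,0,0,-1,0.0095,-0.097,0,0,-1,0.0095,-0.097,0,0,-1,0.0095,-0.097,0,0,-1,0.0095,-0.097,0,0,-1,0.0095,-0.097,0,0,-1,0,0,0,-0.05,-1,0,0,0,-0.05,-1]';python3 -m pendant '[0,0,0,-0.055,-1,0,0,0,-0.055,-1,0,0,0,-0.055,-1,0,0,0,-0.055,-1,0,0,0,-0.055,-1,0,0,0,-0.055,-1,0,0,0,-0.055,-1,0,0,0,-0.055,-1,0,0,0,-0.055,-1,0,0,0,-0.055,-1]';python3 -m pendant '[0,0,0.1,-0.055,-1,0,0,0,-0.028,-1,0,0,0,0,-1,0,0,0,0,-1]'
```

```text
t: 14.72
eef_pos: [559.3, -22.1, 169.8]
tcp_rot: [-3.141, 0.002, 0.321]
ft_force: [-0.2, 0.1, -0.5]
opening: 1.0
t: 15.98
eef_pos: [559.2, -22.7, 169.8]
tcp_rot: [-3.14, -0.001, 2.048]
ft_force: [-0.7, 0.4, 0.4]
opening: 0.999
t: 16.48
eef_pos: [559.8, -22.7, 130.8]
tcp_rot: [3.142, -0.0, 2.301]
ft_force: [-0.2, -0.8, -0.3]
opening: 1.002
```

```bash
python3 -m pendant '[-0.0045,0,0.06,0,-1,0,0,0.06,0,-1,0,0,0.04,0,-1,0,0,0,0,-1,0,0,0,0,1,0,0,0,0,1,0,0,0,0,1,0,0,0,0,1,0,0,0,0,1,0,0,0,0,1]';python3 -m pendant '[0,0,0,0,1,0,0,0,0,1,0,0,0,0,1,0,0,0,0,1]'; python3 -c "
from h import *
s=env.state();print(s['moment'],s['ft_force'])
crop('scene','pics/s8.png',220,120,140,110,5)"
```

```text
t: 17.73
eef_pos: [561.0, -24.1, 66.9]
tcp_rot: [3.141, -0.0, 2.303]
ft_force: [-0.1, -0.6, -0.5]
opening: 0.427
t: 18.23
eef_pos: [561.0, -24.1, 66.8]
tcp_rot: [3.142, -0.0, 2.303]
ft_force: [-0.1, 0.6, -1.0]
opening: 0.133
[-0.0795165  -0.03581221  0.03849191] [-0.08321602  0.59913898 -1.04308849]
```

View pics/s8.png

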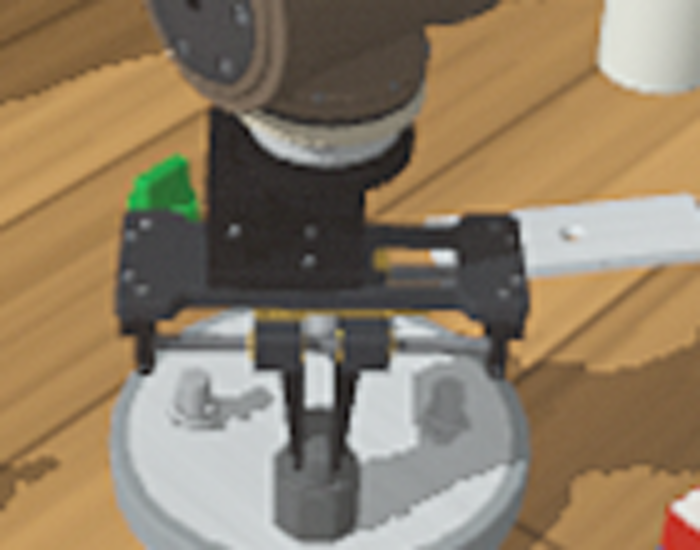

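Nut gripped (bar between the fingers at about (318,450)), opening 0.133. Now I'll turn it clockwise.

```bash
python3 -m pendant '[0,0,0,0.03,1,0,0,-0.0008,0.03,1,0,0,-0.0008,0.03,1,0,0,-0.0012,0.05,1,0,0,-0.0012,0.05,1,0,0,-0.0012,0.05,1,0,0,-0.0012,0.05,1,0,0,-0.0012,0.05,1,0,0,0,0,1]'; python3 -m pendant '[0,0,-0.0012,0.05,1,0,0,-0.0012,0.05,1,0,0,-0.0012,0.05,1,0,0,-0.0012,0.05,1,0,0,-0.0012,0.05,1,0,0,0,0,1]'; python3 -m pendant '[0,0,-0.0012,0.05,1,0,0,-0.0012,0.05,1,0,0,-0.0012,0.05,1,0,0,-0.0012,0.05,1,0,0,-0.0012,0.05,1,0,0,0,0,1]';  python3 -c "
from h import *
s=env.state();print(s['moment'],s['ft_force'])
crop('scene','pics/s9.png',220,120,140,110,5)"
```

```text
t: 19.4
eef_pos: [561.8, -24.1, 70.2]
tcp_rot: [3.14, -0.001, 1.236]
ft_force: [3.9, 0.0, -0.1]
opening: 0.133
t: 20.15
eef_pos: [562.4, -24.2, 72.7]
tcp_rot: [3.14, -0.003, 0.452]
ft_force: [5.8, 0.4, -0.9]
opening: 0.134
t: 20.9
eef_pos: [562.9, -24.6, 75.3]
tcp_rot: [-3.141, -0.005, -0.334]
ft_force: [7.6, -1.9, -0.4]
opening: 0.137
[-0.50692902 -1.1920567  -0.03841463] [ 7.58382468 -1.9041097  -0.4130351 ]
```

View pics/s9.png

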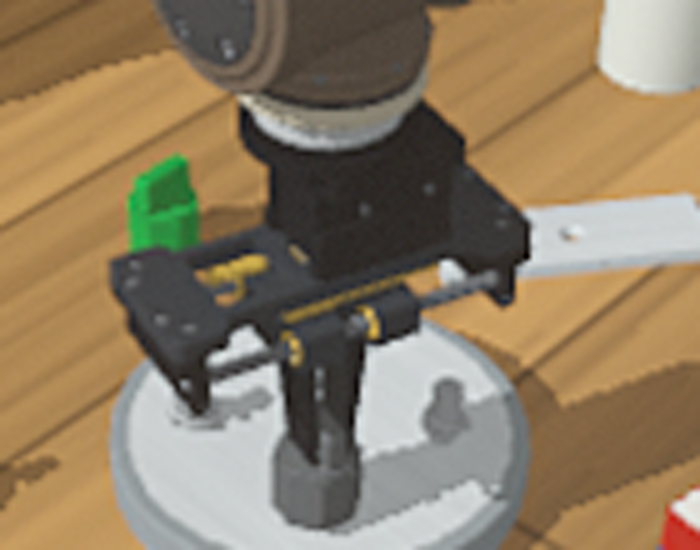

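```bash
python3 -m pendant '[0,0,-0.0012,0.05,1,0,0,-0.0012,0.05,1,0,0,-0.0012,0.05,1,0,0,0,0,1,0,0,-0.01,0,1,0,0,-0.01,0,1,0,0,0,0,1]';python3 -m pendant '[0,0,-0.02,0,1,0,0,-0.03,0,1,0,0,-0.05,0,1,0,0,-0.07,0,1,0,0,0,0,1]'; python3 -c "
from h import *
crop('scene','pics/s10.png',220,120,140,110,5)"
```

```text
t: 21.82
eef_pos: [562.1, -24.9, 84.7]
tcp_rot: [-3.14, -0.003, -0.803]
ft_force: [4.0, -4.4, 3.1]
opening: 0.133
t: 22.45
eef_pos: [561.4, -24.1, 153.7]
tcp_rot: [-3.14, -0.002, -0.805]
ft_force: [0.3, 0.3, -1.4]
opening: 0.139
```

View pics/s10.png

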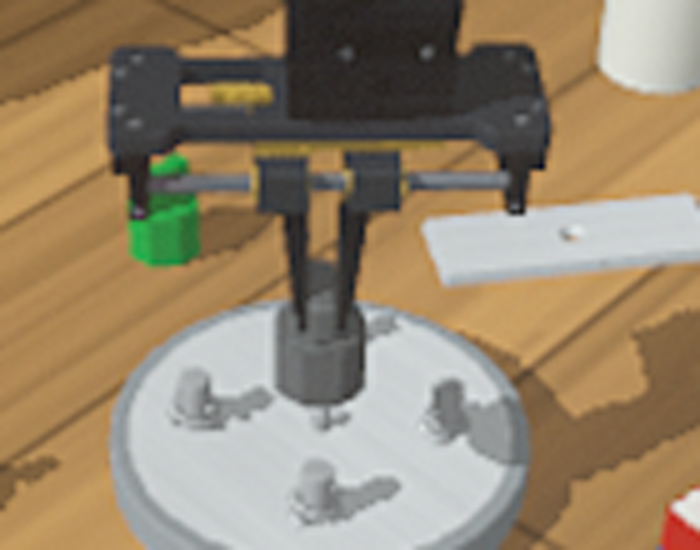

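```bash
python3 -m pendant '[0.053,0.0835,0,0,1,0.053,0.0835,0,0,1,0.053,0.0835,0,0,1,0.053,0.0835,0,0,1,0.053,0.0835,0,0,1,0.053,0.0835,0,0,1,0,0,0,0,1,0,0,0.08,0,1,0,0,0.08,0,1,0,0,0.08,0,1]';python3 -m pendant '[0,0,0.018,0,1,0,0,0,0,1,0,0,0,0,1]'
```

```text
t: 23.75
eef_pos: [503.9, -253.3, 54.3]
tcp_rot: [3.141, 0.001, -0.805]
ft_force: [1.4, -0.5, -1.2]
opening: 0.137
t: 24.12
eef_pos: [504.8, -254.6, 49.9]
tcp_rot: [-3.141, -0.001, -0.807]
ft_force: [0.3, -1.0, -1.5]
opening: 0.136
```

```bash
python3 -m pendant '[0,0,0.009,0,1,0,0,0,0,1,0,0,0,0,0.1,0,0,0,0,0.1,0,0,0,0,0.1]'; python3 -m pendant '[0,0,-0.03,0,0.1,0,0,-0.08,0,0.1,0,0,-0.1,0,0.1,0,0,-0.1,0,-1,0,0,0,0,-1]'; python3 -c "
from h import *
im=crop('scene','pics/s11.png',0,0,560,420,1.4)
im=crop('top','pics/t11.png',140,150,310,140,2.5)
print(env.landmark_of('nut1_c','scene'))"
```

```text
t: 24.75
eef_pos: [504.3, -254.6, 45.4]
tcp_rot: [-3.141, -0.0, -0.807]
ft_force: [0.1, 0.1, -0.4]
opening: 0.394
t: 25.38
eef_pos: [505.3, -255.2, 172.9]
tcp_rot: [-3.14, -0.006, -0.807]
ft_force: [0.3, 0.8, -0.0]
opening: 0.602
[{'xyz': [388.6, -151.3, 34.5], 'confidence': 0.75}, {'xyz': [329.6, 108.1, 27.3], 'confidence': 0.49}]
```

View pics/s11.png

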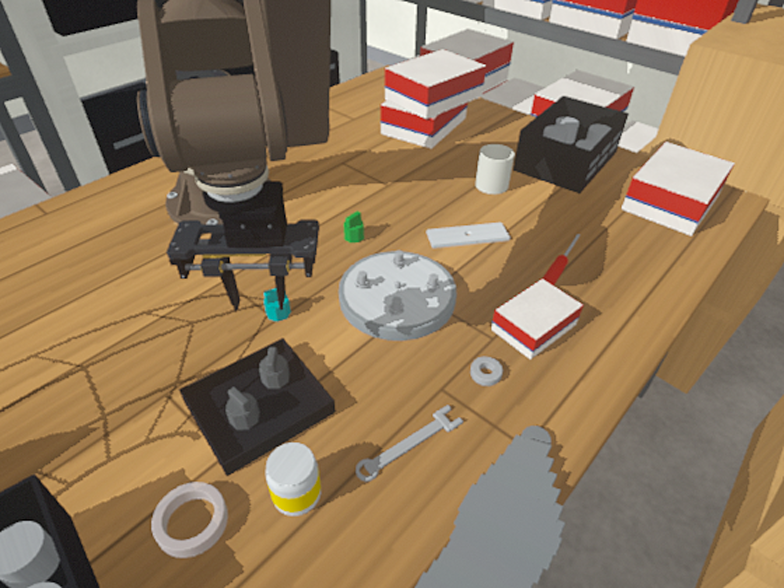

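View pics/t11.png

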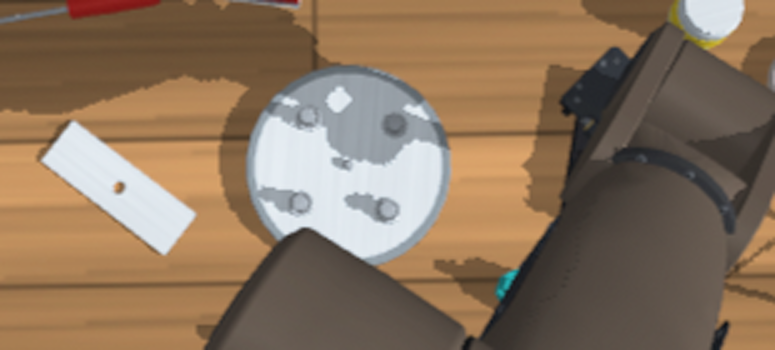

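Both nuts now stand upright in the tray, at about (240,408) and (275,368) in the scene picture. All four studs are bare and the strap hasn't moved. I'll measure the hub, strap and mug precisely next.

```bash
python3 -c "
from h import *
im=env.read_camera('top')
crop('top','pics/t12.png',225,165,110,100,7,im)
crop('top','pics/t12s.png',60,180,180,100,4,im)
for r in env.masks_of('strap_c','top'):
    m=r['region'].astype(np.uint8); c=max(cv2.findContours(m,0,2)[0],key=cv2.contourArea); b=cv2.boxPoints(cv2.minAreaRect(c))
    print(r['confidence'],m.sum(),[bp('top',u,v,8)[:2].round(1) for u,v in b], bp('top',*np.array(cv2.minAreaRect(c)[0]),8).round(1))
print(env.landmark_of('mug','top')[:2],env.landmark_of('strap_c','top')[:2])
im=env.read_camera('scene')
print(env.landmark_of('mug','scene')[:2],env.landmark_of('strap_c','scene')[:2],env.landmark_of('pin','scene')[:1])
"
```

```text
0.64 1288 [array([532.2, 360.8]), array([578.6, 325.3]), array([472.5, 190.7]), array([426.9, 226.3])] [502.2 275.5   8. ]
0.44 1827 [array([714.7, 215.1]), array([820.4, 203.4]), array([800.6,  62.9]), array([695.4,  75.8])] [757.5 139.2   8. ]
[{'xyz': [420.8, 483.1, -0.8], 'confidence': 0.72}, {'xyz': [482.6, 70.5, 29.5], 'confidence': 0.48}] [{'xyz': [507.7, 273.6, 2.6], 'confidence': 0.91}]
[{'xyz': [428.0, 484.4, 0.9], 'confidence': 0.91}] [{'xyz': [499.7, 270.6, 6.4], 'confidence': 0.92}] [{'xyz': [521.7, 26.1, 28.5], 'confidence': 0.89}]
```

View pics/t12.png

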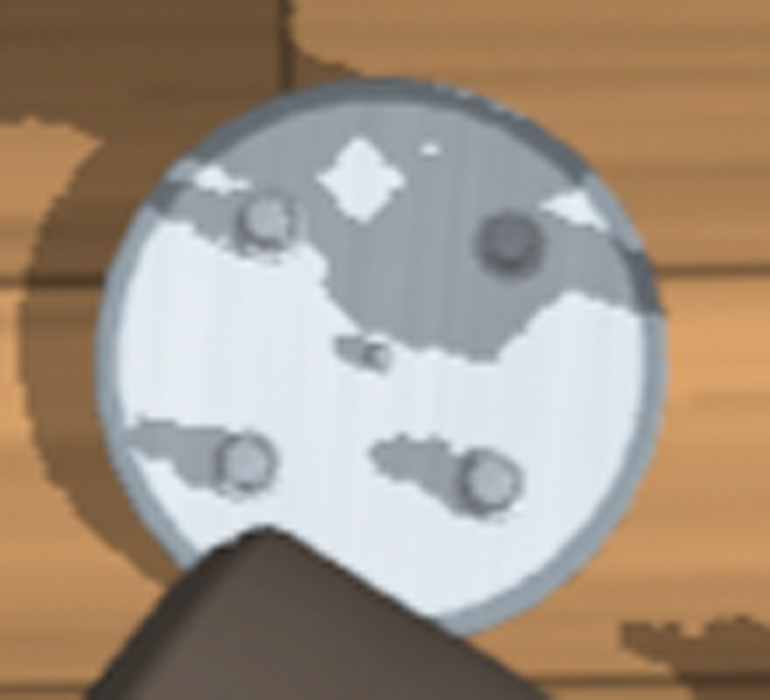

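View pics/t12s.png

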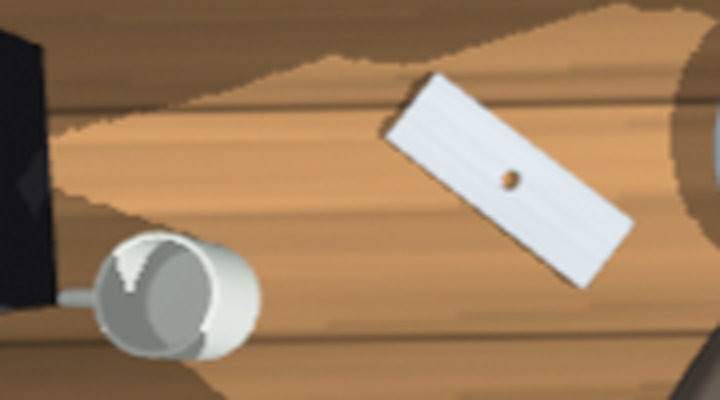

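```bash
python3 -c "
from h import *
f=lambda x,y:((x+.5)/7-.5+225,(y+.5)/7-.5+165)
P=np.array([bp('top',*f(*p),59)[:2] for p in [(268,219),(514,239),(492,481),(247,460)]]);print(P.round(1),P.mean(0))
H=np.array([[46,46],[46,-46],[-46,-46],[-46,46]]);Q=P-P.mean(0)
a=np.arctan2((H[:,0]*Q[:,1]-H[:,1]*Q[:,0]).sum(),(H*Q).sum());print(np.degrees(a))
print('pin',bp('top',*f(379,355),41))
im=env.read_camera('scene');crop('scene','pics/s13.png',235,160,100,90,7,im);crop('scene','pics/s13s.png',290,140,90,50,8,im)
"
```

```text
[[570.1  65.5]
 [561.  -26.5]
 [470.4 -16.8]
 [479.6  74.1]] [520.29829693  24.06110548]
-5.748006503120255
pin [520.36099158  24.98841034  41.        ]
```

View pics/s13.png

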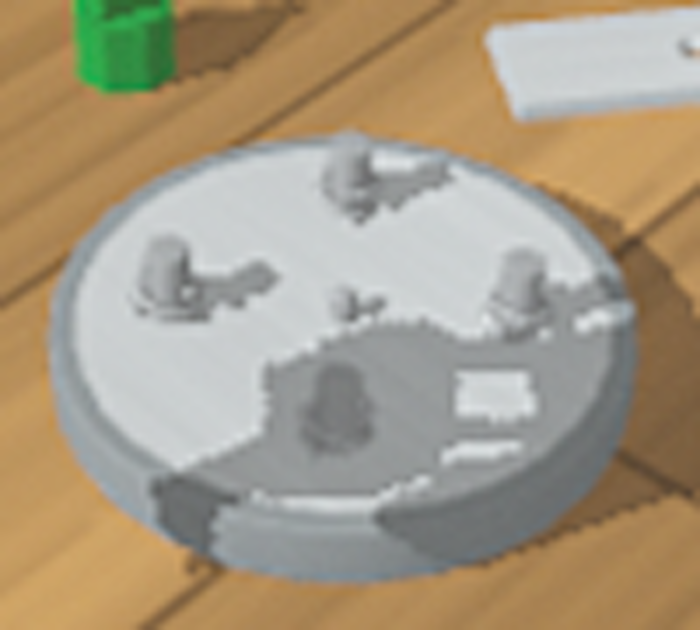

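View pics/s13s.png

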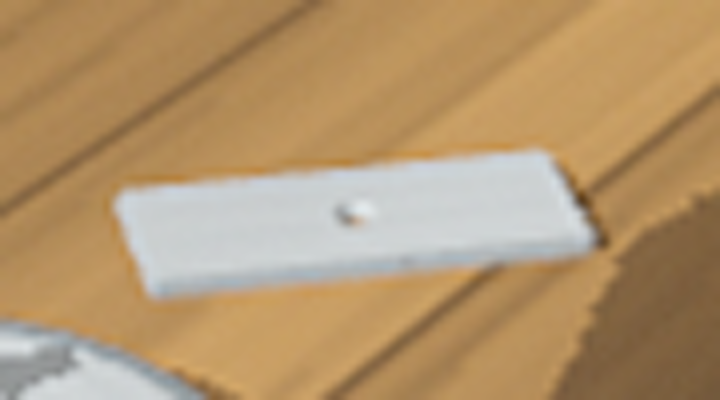

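```bash
python3 -m pendant '[-0.096,-0.0915,0,0,-1,-0.096,-0.0915,0,0,-1,-0.096,-0.0915,0,0,-1,-0.096,-0.0915,0,0,-1,-0.096,-0.0915,0,0,-1,-0.096,-0.0915,0,0,-1,-0.096,-0.0915,0,0,-1,-0.096,-0.0915,0,0,-1,-0.096,-0.0915,0,0,-1,-0.096,-0.0915,0,0,-1]';python3 -m pendant '[0,0,0,-0.055,-1,0,0,0,-0.055,-1,0,0,0,-0.055,-1,0,0,0,-0.055,-1,0,0,0,-0.055,-1,0,0,0,-0.055,-1,0,0,0,-0.055,-1,0,0,0,-0.055,-1,0,0,0,-0.055,-1,0,0,0,-0.052,-1]'; python3 -m pendant '[0,0,0,0,-1,0,0,0,0,-1]'; python3 -c "
from h import *
print(env.state()['joints'])
im=env.read_camera('scene');crop('scene','pics/s14.png',290,140,90,50,8,im)"
```

```text
t: 27.22
eef_pos: [506.8, 265.3, 168.6]
tcp_rot: [-3.129, 0.024, -0.782]
ft_force: [-0.7, 0.1, 0.1]
opening: 1.001
t: 28.48
eef_pos: [507.4, 262.8, 168.5]
tcp_rot: [-3.12, -0.016, 0.939]
ft_force: [-0.6, 0.5, 0.2]
opening: 1.0
t: 28.72
eef_pos: [507.4, 262.8, 168.6]
tcp_rot: [-3.12, -0.016, 0.93]
ft_force: [0.5, -0.6, -0.2]
opening: 1.0
[0.34945658 0.46517416 1.74821569 0.03365252 0.92754667 0.96973114]
```

View pics/s14.png

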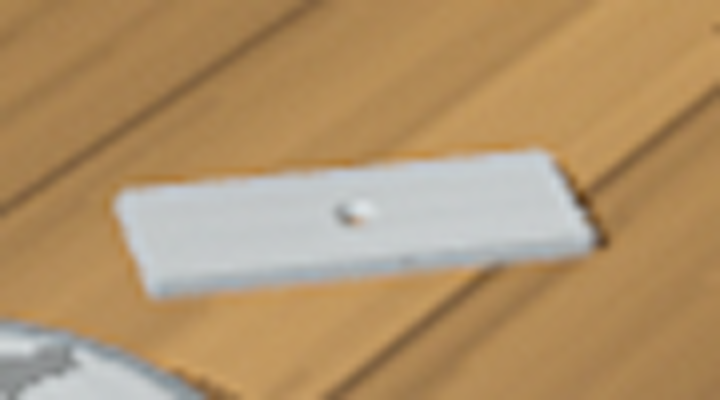

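```bash
cat >> h.py <<'E'
from scipy.spatial.transform import Rotation as Ro
def axes(p=True):
    s=env.state(); R=Ro.from_euler('xyz',s['tcp_rot']).as_matrix()
    if p: print('pos',s['eef_pos'].round(2),'z',R[:,2].round(4),'yaw',np.degrees(np.arctan2(R[1,0],R[0,0])).round(2),'q',s['joints'].round(4),'t',s['t'],'op',round(s['opening'],3),'F',s['ft_force'].round(1))
    return s,R
def tool(d):
    s,R=axes(False); return (R.T@np.array(d)/400).round(4)
E
python3 -m pendant '[0,0,0,0,-1,0.005,0,0,0,-1,0,0,0,0,-1]'; python3 -c "
from h import *
axes()"
```

```text
t: 29.15
eef_pos: [508.6, 264.5, 168.6]
tcp_rot: [-3.12, -0.016, 0.933]
ft_force: [-0.6, 0.3, 0.4]
opening: 0.997
pos [508.63 264.54 168.61] z [-0.0083  0.0257 -0.9996] yaw 53.48 q [0.3515 0.4676 1.7436 0.0336 0.9296 0.9686] t 29.15 op 0.997 F [-0.6  0.3  0.4]
```

```bash
python3 -c "
from h import *
print(tool([0,-150,0]))"; python3 -m pendant '[0,0,0,0,-1]'
```

```text
[-0.3013  0.223  -0.0096]
t: 29.28
eef_pos: [508.5, 264.5, 168.6]
tcp_rot: [-3.12, -0.016, 0.934]
ft_force: [0.2, -0.3, 0.0]
opening: 1.0
```

```bash
python3 -m pendant '[-0.1,0.074,-0.003,0,-1,-0.1,0.074,-0.003,0,-1,-0.1,0.074,-0.003,0,-1,0,0,0,0,-1,0,0,0,0,-1]'; python3 -c "
from h import *
axes()"
```

```text
t: 29.9
eef_pos: [508.7, 115.3, 168.5]
tcp_rot: [-3.12, -0.016, 0.933]
ft_force: [-0.4, 0.3, -0.3]
opening: 1.002
pos [508.73 115.3  168.53] z [-0.008   0.0258 -0.9996] yaw 53.47 q [0.0824 0.4027 1.863  0.0341 0.8821 0.6981] t 29.9 op 1.002 F [-0.4  0.3 -0.3]
```

```bash
python3 -m pendant '[-0.12,0.0888,-0.004,0,-1,-0.12,0.0888,-0.004,0,-1,-0.12,0.0888,-0.004,0,-1,0,0,0,0,-1,0,0,0,0,-1]'; python3 -c "
from h import *
axes()"; python3 -m pendant '[0.12,-0.0888,0.004,0,-1,0.12,-0.0888,0.004,0,-1,0.12,-0.0888,0.004,0,-1,0,0,0,0,-1,0,0,0,0,-1]'; python3 -c "
from h import *
axes()"
```

```text
t: 30.52
eef_pos: [508.8, -63.1, 168.5]
tcp_rot: [-3.119, -0.016, 0.934]
ft_force: [-0.2, 1.4, -0.1]
opening: 1.0
pos [508.79 -63.07 168.52] z [-0.0085  0.0259 -0.9996] yaw 53.53 q [-0.2644  0.3945  1.8778  0.0295  0.8846  0.3531] t 30.525 op 1.0 F [-0.2  1.4 -0.1]
t: 31.15
eef_pos: [508.2, 116.4, 168.4]
tcp_rot: [-3.12, -0.015, 0.937]
ft_force: [-0.9, 0.8, 0.1]
opening: 1.0
pos [508.15 116.43 168.39] z [-0.0085  0.0255 -0.9996] yaw 53.68 q [0.0848 0.4027 1.8635 0.0338 0.882  0.697 ] t 31.15 op 1.0 F [-0.9  0.8  0.1]
```

```bash
python3 -m pendant '[0,0,0,0.008,-1,0,0,0,0,-1]'; python3 -c "
from h import *
s,R=axes(); p=s['eef_pos'];print(tool([503.8-p[0],274.6-p[1],0]),tool([0,0,50-168.4]))"
```

```text
t: 31.4
eef_pos: [508.7, 114.3, 168.4]
tcp_rot: [-3.119, -0.015, 0.907]
ft_force: [0.7, 0.9, -0.6]
opening: 1.0
pos [508.69 114.32 168.43] z [-0.0083  0.0256 -0.9996] yaw 51.94 q [0.0805 0.4026 1.8634 0.034  0.882  0.7229] t 31.4 op 1.0 F [ 0.7  0.9 -0.6]
[ 0.3079 -0.2565  0.0104] [-0.0045  0.0066  0.2959]
```

```bash
python3 -m pendant '[0.077,-0.064,0.0026,0,-1,0.077,-0.064,0.0026,0,-1,0.077,-0.064,0.0026,0,-1,0.077,-0.064,0.0026,0,-1,0,0,0,0,-1,-0.0015,0.0022,0.1,0,-1,-0.0015,0.0022,0.1,0,-1,-0.0015,0.0022,0.09,0,-1,0,0,0,0,-1,0,0,0,0,-1]'; python3 -c "
from h import *
s,R=axes(); p=s['eef_pos'];print(tool([503.8-p[0],274.6-p[1],0]),tool([0,0,4-p[2]]))
im=crop('scene','pics/s15.png',290,100,100,90,7);im=crop('top','pics/t15.png',120,160,130,100,6)"
```

```text
t: 32.65
eef_pos: [504.3, 274.7, 53.6]
tcp_rot: [-3.12, -0.016, 0.908]
ft_force: [0.4, 0.1, 0.8]
opening: 0.995
pos [504.33 274.73  53.55] z [-0.0072  0.026  -0.9996] yaw 52.01 q [0.371  0.6265 1.8354 0.0429 0.6774 1.0005] t 32.65 op 0.995 F [0.4 0.1 0.8]
[-0.0011 -0.0008  0.    ] [-0.002   0.0027  0.1238]
```

View pics/s15.png

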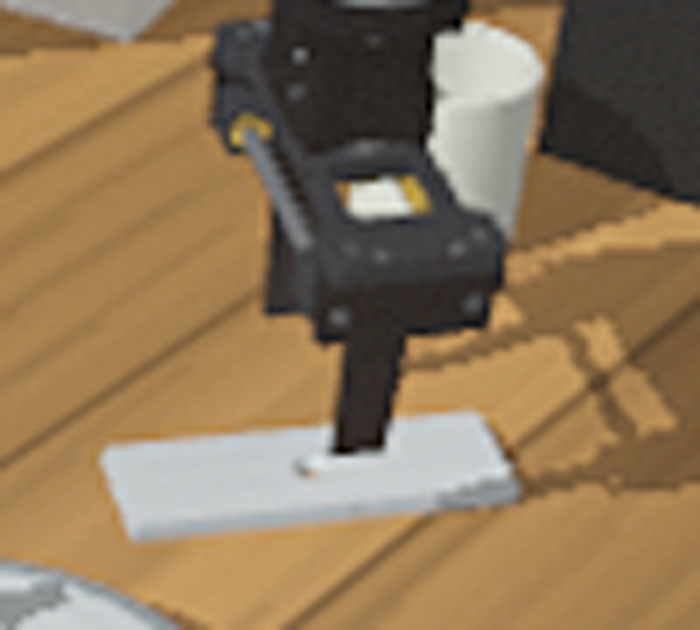

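View pics/t15.png

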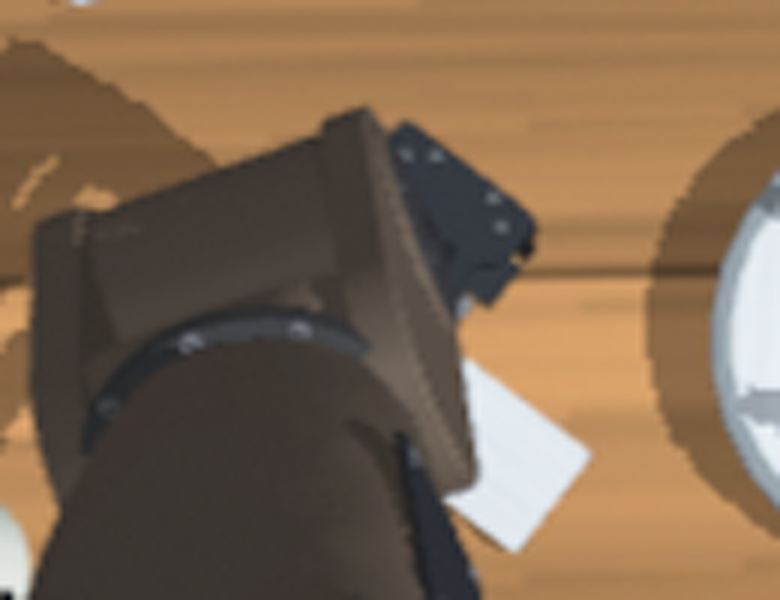

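```bash
python3 -c "
from h import *
s,R=axes()
for d in (47.5,53.5,60):
  p=s['eef_pos']+R[:,1]*d; print(d,pj('scene',p).round(1))
print('expect 341.1,165; landing',pj('scene',[504.3+.788*53,274.7-.616*53,4]).round(1))
print('hole', pj('scene',[503.8,274.6,8]))"
```

```text
pos [504.38 275.12  53.97] z [-0.0061  0.0265 -0.9996] yaw 52.04 q [0.3716 0.6258 1.8354 0.0429 0.677  1.0005] t 32.75 op 1.0 F [ 0.7 -0.2  0.6]
47.5 [340.5 163.1]
53.5 [341.1 164.4]
60 [341.7 165.8]
expect 341.1,165; landing [338.9 177.8]
hole [333.87782015 165.99030627]
```

```bash
python3 -m pendant '[-0.002,0,0.06,0,-1,-0.001,0.001,0.05,0,-1,0,0.001,0.015,0,-1,0,0,0,0,-1,0,0,0,0,-1]'; python3 -c "
from h import *
axes()"
```

```text
t: 33.38
eef_pos: [503.5, 275.2, 3.3]
tcp_rot: [-3.12, -0.016, 0.909]
ft_force: [-0.5, -0.5, -0.2]
opening: 1.001
pos [503.51 275.24   3.32] z [-0.0069  0.0262 -0.9996] yaw 52.06 q [0.3723 0.7059 1.8599 0.0496 0.5733 0.9926] t 33.375 op 1.001 F [-0.5 -0.5 -0.2]
```

```bash
python3 -m pendant '[0,0,0,0,1,0,0,0,0,1,0,0,0,0,1,0,0,0,0,1,0,0,0,0,1,0,0,0,0,1,0,0,0,0,1]'; python3 -c "
from h import *
axes();print(tool([0,0,100]))
im=crop('scene','pics/s16.png',290,100,100,90,7)"
```

```text
t: 34.25
eef_pos: [503.1, 275.0, 2.3]
tcp_rot: [-3.119, -0.015, 0.909]
ft_force: [0.5, -1.3, 0.8]
opening: 0.584
pos [503.07 275.01   2.33] z [-0.0083  0.0256 -0.9996] yaw 52.06 q [0.3722 0.7074 1.8605 0.0496 0.5726 0.9926] t 34.25 op 0.584 F [ 0.5 -1.3  0.8]
[ 0.0038 -0.0056 -0.2499]
```

View pics/s16.png

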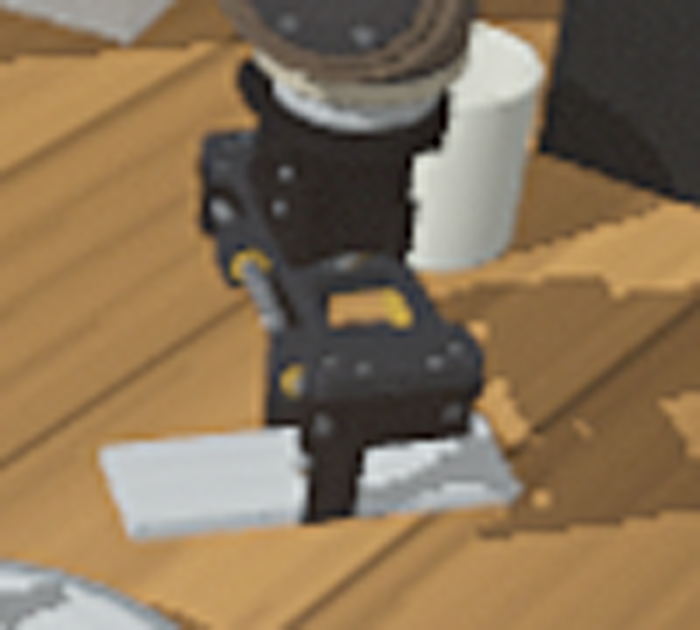

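```bash
python3 -m pendant '[0,0,-0.02,0,1,0.0007,-0.0011,-0.05,0,1,0.001,-0.0015,-0.07,0,1,0.0015,-0.0022,-0.1,0,1,0,0,0,0,1,0,0,0,0,1]'; python3 -c "
from h import *
s,R=axes();p=s['eef_pos'];print(tool([520.6-p[0],25.1-p[1],0]))
im=crop('scene','pics/s17.png',290,100,100,90,7)"
```

```text
t: 35.05
eef_pos: [502.7, 274.6, 98.1]
tcp_rot: [-3.119, -0.015, 0.909]
ft_force: [-0.2, 0.6, -1.9]
opening: 0.584
pos [502.71 274.64  98.07] z [-0.0087  0.0254 -0.9996] yaw 52.06 q [0.3719 0.5596 1.8084 0.0385 0.7728 1.0063] t 35.05 op 0.584 F [-0.2  0.6 -1.9]
[-0.4645  0.4186 -0.0163]
```

View pics/s17.png

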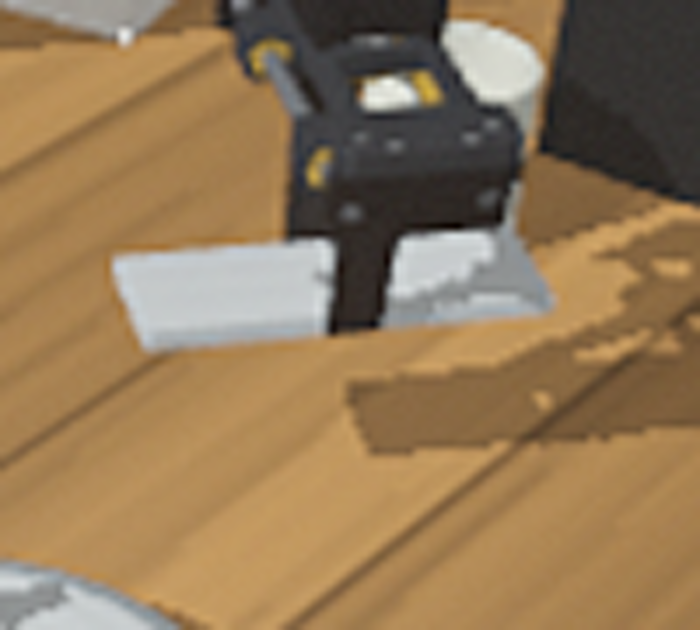

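```bash
python3 -m pendant '[-0.0465,0.0419,-0.0016,0,1,-0.0465,0.0419,-0.0016,0,1,-0.0465,0.0419,-0.0016,0,1,-0.0465,0.0419,-0.0016,0,1,-0.0465,0.0419,-0.0016,0,1,-0.0465,0.0419,-0.0016,0,1,-0.0465,0.0419,-0.0016,0,1,-0.0465,0.0419,-0.0016,0,1,-0.0465,0.0419,-0.0016,0,1,-0.0465,0.0419,-0.0016,0,1]'; python3 -m pendant '[0,0,0,0,1,0,0,0,-0.045,1,0,0,0,-0.045,1,0,0,0,-0.045,1,0,0,0,-0.045,1,0,0,0,0,1,0,0,0,0,1]'; python3 -c "
from h import *
s,R=axes();p=s['eef_pos'];print(tool([520.6-p[0],25.1-p[1],0]))
im=crop('scene','pics/s18.png',220,130,120,110,6);im=crop('top','pics/t18.png',225,165,110,100,6)"
```

```text
t: 36.35
eef_pos: [520.5, 24.2, 97.0]
tcp_rot: [-3.117, -0.014, 0.909]
ft_force: [-0.4, 1.3, -0.9]
opening: 0.587
t: 37.22
eef_pos: [520.8, 25.4, 97.9]
tcp_rot: [-3.13, -0.025, 1.471]
ft_force: [0.3, 0.5, -2.6]
opening: 0.585
pos [520.81  25.37  97.88] z [-0.0089  0.0257 -0.9996] yaw 84.31 q [-0.0911  0.5066  1.9266  0.0376  0.72   -0.0203] t 37.225 op 0.585 F [ 0.3  0.5 -2.6]
[-0.0007 -0.0005 -0.    ]
```

View pics/s18.png

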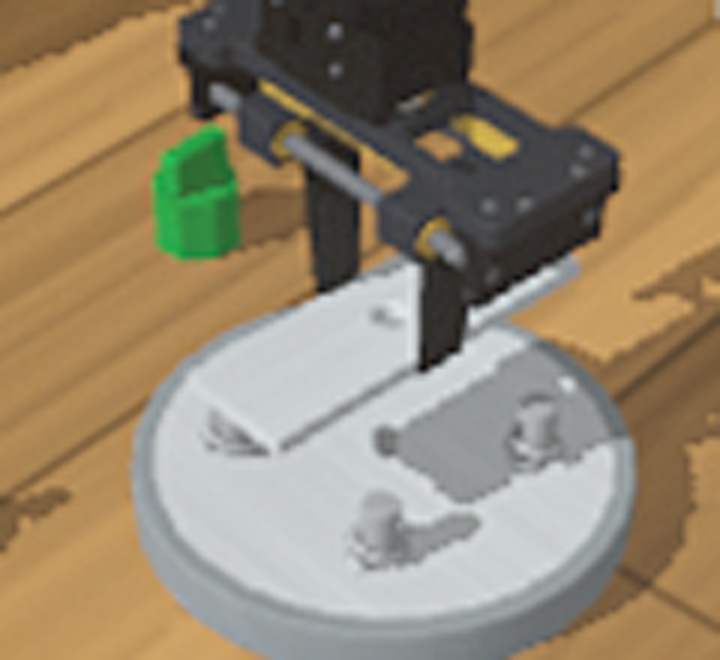

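View pics/t18.png

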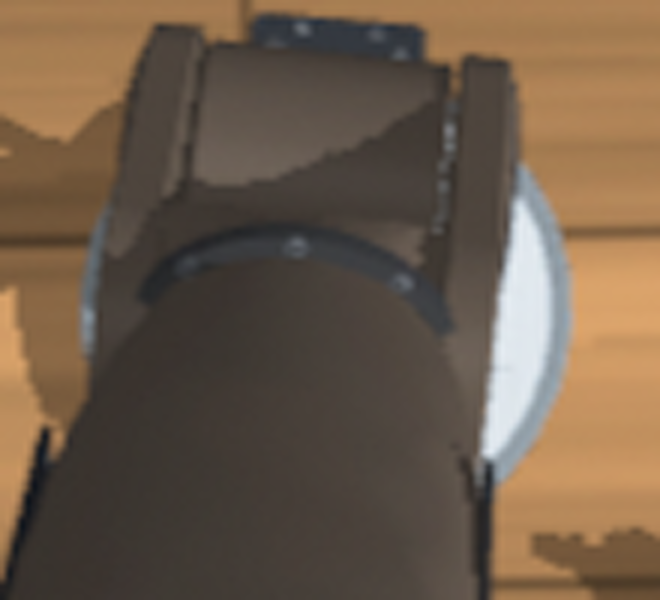

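```bash
python3 -c "
from h import *
s,R=axes()
f=lambda x,y:((x+.5)/6-.5+220,(y+.5)/6-.5+130)
print('hole',bp('scene',*f(385,314),103.6))
a=np.radians(84.3);ux=np.array([np.cos(a),np.sin(a),0]);uy=np.array([ux[1],-ux[0],0]);c=np.array([520.8,25.2,103.6])
for sx,sy in [(-85,-28),(-85,28),(85,28),(85,-28)]:
  q=pj('scene',c+sx*ux+sy*uy); print(((q+.5-[220,130])*6-.5).round())
print(((pj('scene',c)+.5-[220,130])*6-.5).round())
"
```

```text
pos [520.91  25.18  98.03] z [-0.0086  0.0257 -0.9996] yaw 84.36 q [-0.0914  0.5064  1.9264  0.0376  0.7201 -0.0215] t 37.325 op 0.589 F [ 0.  -0.  -1.8]
hole [519.84442863  23.87620198 103.6       ]
[186. 369.]
[278. 439.]
[580. 261.]
[487. 202.]
[389. 314.]
```

```bash
python3 -c "
from h import *
print(((pj('scene',[520.6,25.1,41])+.5-[235,160])*7-.5).round(1),((pj('scene',[520.6,25.1,28])+.5-[235,160])*7-.5).round(1))
H=np.array([[46,46],[46,-46],[-46,-46],[-46,46]]);a=np.radians(-5.5);Rm=np.array([[np.cos(a),-np.sin(a)],[np.sin(a),np.cos(a)]])
for h in H: 
  w=Rm@h+[520.6,25.1]; print('stud top',((pj('scene',[*w,59])+.5-[235,160])*7-.5).round(1))
im=crop('scene','pics/s19.png',265,165,40,30,20)
"
```

```text
[344.5 287.8] [343.8 313.8]
stud top [523.6 257.5]
stud top [339.5 373.4]
stud top [167.7 244.4]
stud top [351.  139.8]
```

View pics/s19.png

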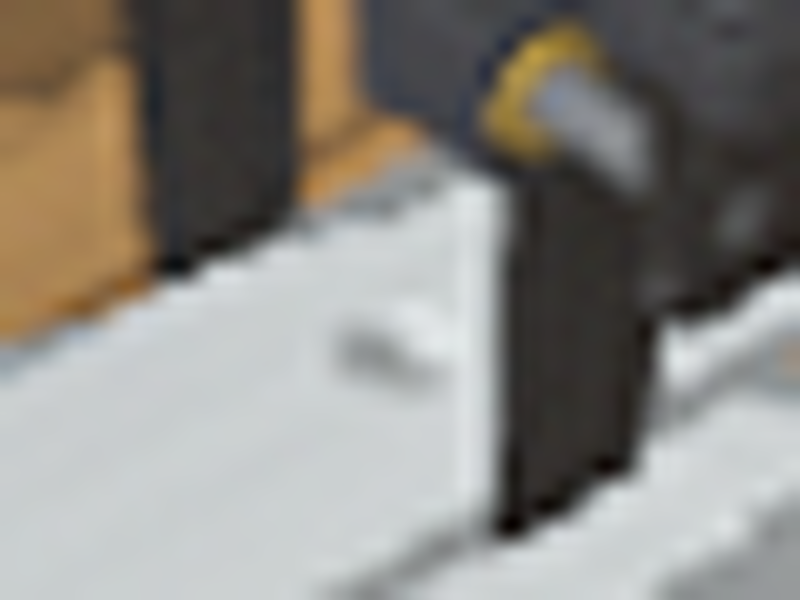

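```bash
python3 -c "
from h import *
s,R=axes();p=s['eef_pos'];print(tool([520.6-p[0],25.5-p[1],50-p[2]]),R.round(3).tolist())"
```

```text
pos [520.94  25.11  98.12] z [-0.0085  0.0257 -0.9996] yaw 84.38 q [-0.0916  0.5062  1.9264  0.0376  0.7201 -0.022 ] t 37.375 op 0.582 F [-0.   0.6 -1.2]
[-0.0021  0.0004  0.1203] [[0.098, 0.995, -0.008], [0.995, -0.098, 0.026], [0.025, -0.011, -1.0]]
```

```bash
python3 -m pendant '[-0.0007,0.0001,0.04,0,1,-0.0007,0.0001,0.04,0,1,-0.0007,0.0002,0.04,0,1,0,0,0,0,1,0,0,0,0,1]'; python3 -c "
from h import *
s,R=axes();p=s['eef_pos'];print(tool([520.6-p[0],25.5-p[1],43-p[2]]))
im=crop('scene','pics/s20.png',220,130,120,110,6)"
```

```text
t: 38.0
eef_pos: [520.8, 25.3, 50.3]
tcp_rot: [-3.131, -0.025, 1.474]
ft_force: [-0.1, 0.1, -1.5]
opening: 0.586
pos [520.83  25.33  50.3 ] z [-0.0083  0.0256 -0.9996] yaw 84.46 q [-0.0912  0.5843  1.9599  0.0433  0.6084 -0.0302] t 38.0 op 0.586 F [-0.1  0.1 -1.5]
[-0.0001 -0.0004  0.0183]
```

View pics/s20.png

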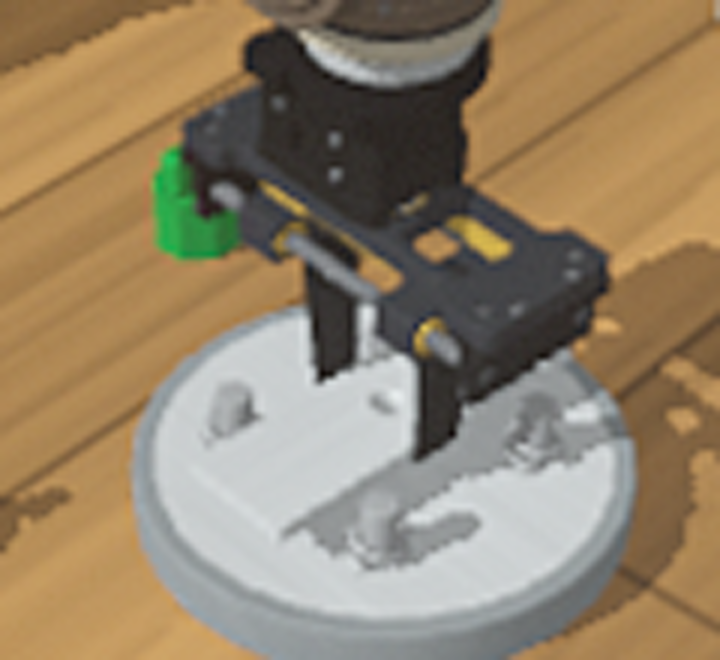

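```bash
python3 -c "
from h import *
print(((pj('scene',[520.8,25.3,56])+.5-[220,130])*6-.5).round(1))"; python3 -m pendant '[0,-0.0003,0.01,0,1,0,0,0.008,0,1,0,0,0,0,1,0,0,0,0,1]';python3 -m pendant '[0,0,0.005,0,1,0,0,0,0,1,0,0,0,0,1]';python3 -m pendant '[0,0,0.005,0,1,0,0,0,0,1,0,0,0,0,1]'
```

```text
[386.6 400.3]
t: 38.55
eef_pos: [520.5, 25.5, 43.1]
tcp_rot: [-3.131, -0.025, 1.474]
ft_force: [-0.1, 0.2, -1.7]
opening: 0.582
t: 38.92
eef_pos: [520.5, 25.6, 41.0]
tcp_rot: [-3.131, -0.025, 1.474]
ft_force: [-0.1, -0.3, -1.0]
opening: 0.584
t: 39.3
eef_pos: [520.4, 25.7, 39.0]
tcp_rot: [-3.131, -0.025, 1.474]
ft_force: [-0.6, 0.5, -1.7]
opening: 0.587
```

```bash
python3 -m pendant '[0,0,0.006,0,1,0,0,0.006,0,1,0,0,0,0,1,0,0,0,0,1]';python3 -m pendant '[0,0,0.005,0,1,0,0,0,0,1,0,0,0,0,1]';python3 -m pendant '[0,0,0.003,0,1,0,0,0,0,1,0,0,0,0,1]';python3 -c "
from h import *
im=crop('scene','pics/s21.png',220,130,120,110,6)"
```

```text
t: 39.8
eef_pos: [520.4, 25.8, 34.2]
tcp_rot: [-3.131, -0.025, 1.474]
ft_force: [-0.7, 0.2, -1.8]
opening: 0.584
t: 40.17
eef_pos: [520.4, 25.8, 32.2]
tcp_rot: [-3.131, -0.025, 1.474]
ft_force: [-0.7, -0.1, -0.5]
opening: 0.58
t: 40.55
eef_pos: [520.5, 25.9, 31.0]
tcp_rot: [-3.131, -0.025, 1.474]
ft_force: [-0.0, 0.0, -1.2]
opening: 0.584
```

View pics/s21.png

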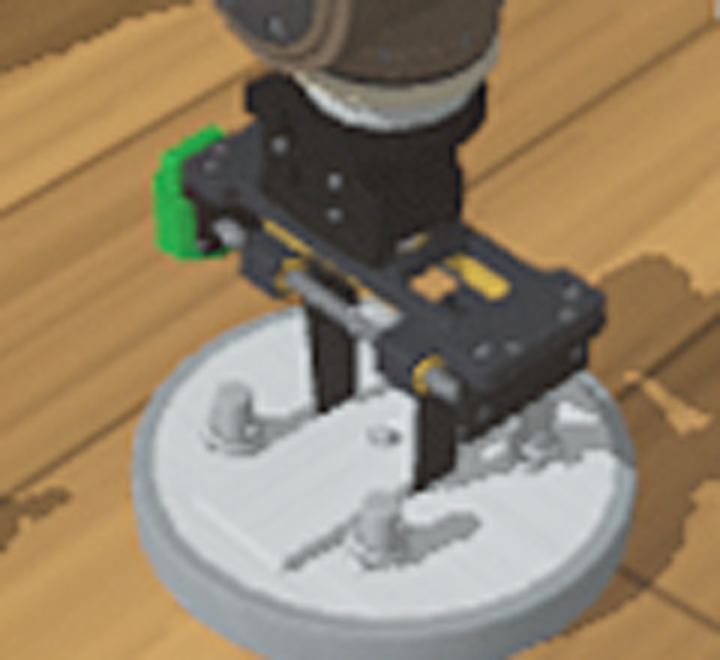

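```bash
python3 -m pendant '[0,0,0,0,-0.5,0,0,0,0,-0.5,0,0,0,0,-0.5,0,0,0,0,-0.5]';python3 -c "
from h import *
print(tool([0,0,60]))
im=crop('scene','pics/s22.png',220,130,120,110,6)"
```

```text
t: 41.1
eef_pos: [520.4, 25.8, 31.0]
tcp_rot: [-3.131, -0.025, 1.474]
ft_force: [-0.9, 0.9, 0.0]
opening: 0.746
[ 0.0037 -0.0016 -0.1499]
```

View pics/s22.png

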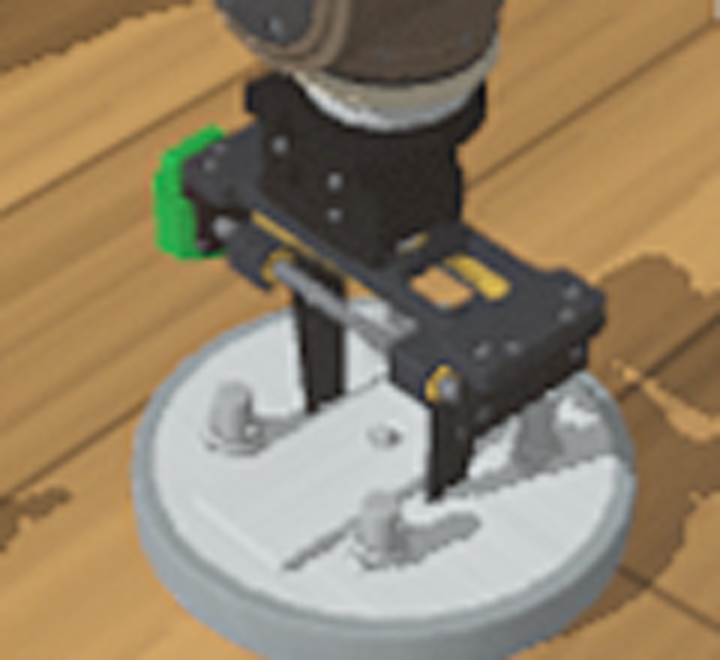

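```bash
python3 -m pendant '[0.001,-0.0004,-0.04,0,-0.5,0.0015,-0.0007,-0.06,0,-0.5,0,0,0,0,0.37,0,0,0,0,0.37,0,0,0,0,0.37,0,0,0,0,0.37,0,0,0,0,0.37]';python3 -c "
from h import *
s,R=axes();p=s['eef_pos'];print(tool([520.6-p[0],25.1-p[1],40-p[2]]))
im=crop('scene','pics/s23.png',220,130,120,110,6)"
```

```text
t: 42.02
eef_pos: [520.3, 25.9, 70.7]
tcp_rot: [-3.13, -0.025, 1.474]
ft_force: [0.7, 0.8, -0.0]
opening: 0.331
pos [520.27  25.85  70.73] z [-0.0089  0.0257 -0.9996] yaw 84.46 q [-0.0902  0.5497  1.9479  0.0407  0.6556 -0.0261] t 42.025 op 0.331 F [ 0.7  0.8 -0. ]
[-0.0037  0.0019  0.0767]
```

View pics/s23.png

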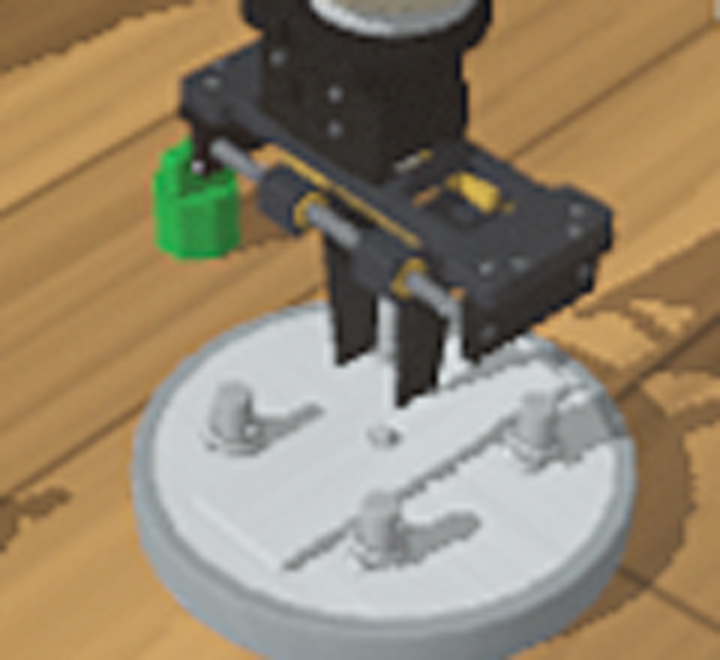

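```bash
python3 -m pendant '[-0.002,0.001,0.04,0,0.37,-0.0017,0.001,0.037,0,0.37,0,0,0,0,0.37,0,0,0,0,0.37]';python3 -m pendant '[0,0,0.005,0,0.37,0,0,0,0,0.37]';python3 -m pendant '[0,0,0.004,0,0.37,0,0,0,0,0.37]'
```

```text
t: 42.58
eef_pos: [520.8, 25.1, 40.0]
tcp_rot: [-3.13, -0.025, 1.474]
ft_force: [0.4, 0.4, 0.4]
opening: 0.318
t: 42.82
eef_pos: [520.9, 25.2, 38.4]
tcp_rot: [-3.131, -0.025, 1.474]
ft_force: [-0.1, 0.8, -0.2]
opening: 0.313
t: 43.08
eef_pos: [520.9, 25.2, 36.7]
tcp_rot: [-3.131, -0.025, 1.474]
ft_force: [0.1, -0.1, 0.7]
opening: 0.314
```

```bash
python3 -m pendant '[0,0,0.003,0,0.37,0,0,0,0,0.37]';python3 -m pendant '[0,0,0.003,0,0.37,0,0,0,0,0.37]'
```

```text
t: 43.32
eef_pos: [520.9, 25.2, 36.4]
tcp_rot: [-3.132, -0.025, 1.474]
ft_force: [-3.5, 0.1, 14.9]
opening: 0.312
t: 43.58
eef_pos: [521.0, 25.2, 36.2]
tcp_rot: [-3.133, -0.025, 1.474]
ft_force: [-9.0, -0.2, 30.8]
opening: 0.317
```

Pressed with about 31 N; the contact height of 36 mm is the 28 mm deck plus the 8 mm strap, so the strap is flat. I'll back off and check.

```bash
python3 -m pendant '[0,0,-0.006,0,0.37,0.001,-0.0004,-0.04,0,0.37,0.002,-0.001,-0.1,0,0.37,0.002,-0.001,-0.1,0,0.37,0.002,-0.001,-0.1,0,0.37,0,0,0,0,0.37]';python3 -m pendant '[-0.1,0,0,0,0,-0.1,0,0,0,0,-0.1,0,0,0,0,-0.1,0,0,0,0,-0.1,0,0,0,0,0,0,0,0,0]';python3 -c "
from h import *
axes()
im=crop('top','pics/t24.png',160,150,300,150,2.6)
crop('top','pics/t24b.png',225,165,110,100,7,im)
im2=crop('scene','pics/s24.png',220,150,120,100,6)
cv2.imwrite('pics/s24f.png',im2[:,:,::-1])
print(env.landmark_of('strap_c','top')[:2],env.landmark_of('strap_c','scene')[:2],env.landmark_of('pin','top')[:1],env.landmark_of('pin','scene')[:1])
"
```

```text
t: 44.32
eef_pos: [521.8, 24.6, 175.9]
tcp_rot: [-3.136, -0.025, 1.474]
ft_force: [-0.3, -0.3, -0.7]
opening: 0.312
t: 45.08
eef_pos: [500.9, -176.2, 166.9]
tcp_rot: [-3.13, -0.025, 1.471]
ft_force: [-0.0, 0.9, 0.1]
opening: 0.507
pos [ 500.9  -176.22  166.93] z [-0.0094  0.0261 -0.9996] yaw 84.29 q [-0.4725  0.4224  1.8329  0.0241  0.9068 -0.388 ] t 45.075 op 0.507 F [-0.   0.9  0.1]
[{'xyz': [523.4, 20.1, 33.6], 'confidence': 0.74}] [{'xyz': [519.8, 19.6, 33.6], 'confidence': 0.74}] [{'xyz': [520.6, 24.0, 22.8], 'confidence': 0.89}] [{'xyz': [523.8, 26.3, 29.1], 'confidence': 0.77}]
```

View pics/t24b.png

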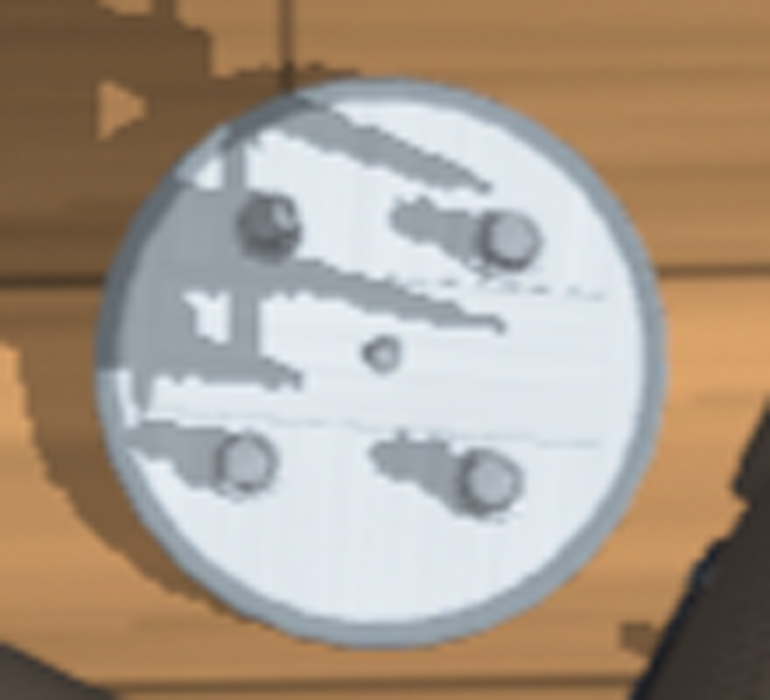

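View pics/s24.png

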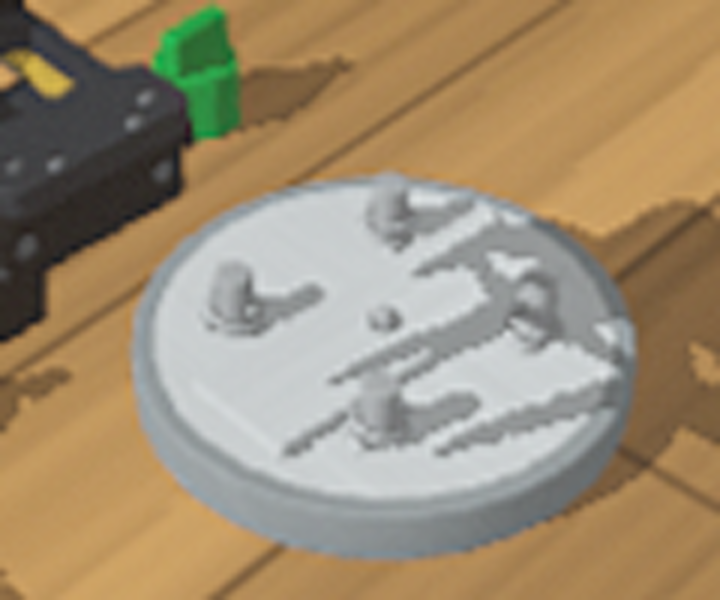

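View pics/s24f.png

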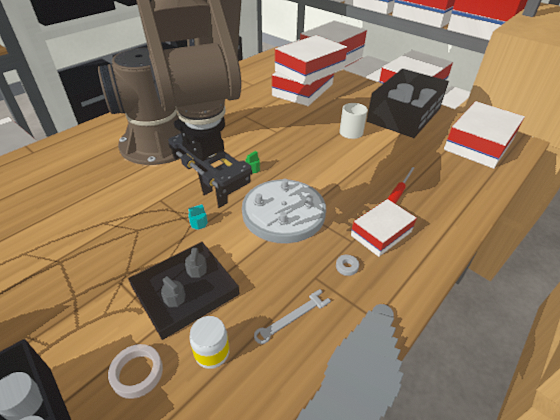

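```bash
python3 -m pendant '[0,0,0,0,0,0,0,0,0,0,0,0,0,0,0]'; python3 -c "
from h import *
env.job_done(); axes()"
```

```text
t: 45.75
eef_pos: [501.5, -174.2, 167.7]
tcp_rot: [-3.131, -0.025, 1.474]
ft_force: [0.7, -1.1, -0.2]
opening: 0.503
the job is handed in; nothing more can be done
the job is handed in; nothing more can be done
```

I handed the job in at about 46 s, with both nuts in the tray and the strap pressed flat over the centre pin. The hand-in reports no verdict.

**What I did:** Only two nuts were on the hub, on the two studs farthest from the robot. I turned each about 3 rad clockwise, lifted it off and stood it in the black tray. The strap went down over the pin in the lane along y. I released it, pressed it down and moved the arm clear.

**Checks that agreed:**
- **Nuts:** in the last scene picture both stand upright in the tray.
- **Strap:** under about 31 N the fingertips stopped at 36 mm, which is the 28 mm deck plus the 8 mm strap. The pin shows through the hole in both cameras, and the strap lies between the studs along the lane.
- **Other things:** the bystanders in view and both coloured look-alikes looked unmoved.

**Checks that disagreed:**
- **Strap centre:** the landmark network put it about 4–7 mm from the pin. I discounted this, because with the pin through the 14 mm hole the strap can be at most about 1.5 mm off centre.
- **Tool tilt:** the tool picked up a tilt of about 0.027 rad after one fast move, and I could not undo it. The strap still went over the pin with no measurable contact force.

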